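# Load, clamp and start a bench sieve shaker

## Robot

A 6-joint arm with a two-finger parallel gripper is mounted at the origin on a cart in front of the work surface, level with it; the furniture and walls round the work are solid. World frame = base frame: x ahead of the robot, y to its left, z up, the work surface at z = 0. Lengths are in m, angles in rad, forces in N, time in s.
With the tool pointing down it reaches from about 0.3 to 0.875 m from the base axis. Payload 6.4 kg.
Tool frame: the origin (TCP) lies at the very end of the fingers, on their centre line; the grasp point (between the pads) lies 19 mm behind it; z points along the fingers, y is the line along which they close (so a half turn about z gives the same grasp; the last joint's range is limited). The gripper opens to 85 mm and grips with 20 to 120 N. Pads are 22 mm wide; open, the fingers measure 114 mm over their backs; the gripper's body (76 mm by 85 mm) begins 54 mm behind the grasp point. The pads swing forward as they close: fully open they stand 13 mm farther back than shut.
Start: joints at [1.135, 0.181, 1.607, -0, 1.354, -0.206], TCP at [0.131, 0.56, 0.201] pointing down, gripper open.
Joint ranges: [-2.99, 2.99], [-0.89, 2.07], [0.3, 2.58], [-1.14, 4.28], [0, 2.63], [-3.12, 3.12]. Speed limits (rad/s): [2.57, 2.57, 3.01, 3.14, 3.14, 3.14].

## Interface

Orientations are given as a unit quaternion [w, x, y, z].
In Python, from bench import * gives the robot as it stands. The module is installed in compiled form; this text tells all that it offers.
- The arm moves only by the tool arm_command, never from a script. Its arguments are lists of equal length, an entry for each row: "dp": the shift along the tool's x, y, z in units of 0.25 m (1.0 is 0.25 m), a list of three; "turn": the turn, a rotation vector about the tool's x, y, z in units of 30 degrees (1.0 is 30 degrees), a list of three; "jaw": the opening, from 0 (shut) to 1 (fully open). A call has 1 to 5 rows; each row is the pose to reach, as a shift and turn from the pose commanded when the call began, along the tool's axes at that moment; what a row does not reach only later rows make up. A row lasts 1/8 s, in which the tool goes at most 62.5 mm and 10.7 degrees, less where a joint would pass 70% of its speed; a pose out of reach is approached as far as the arm can. A call with a number of a shift or a turn outside -1 to 1 is refused whole. A call with a gripper value outside its range is refused whole. The fingers move at their own pace and stop on an object; the grip force is fixed at half the most. Time passes only in rows, so rows that repeat a pose let the fingers close. It gives the time, the measured TCP pose, the force, the opening and the grip force at its end, in the units of the state.
- get_obs(): the state, without advancing time (a new reading comes with each control period).
- camera(name): name is "scene" or "top" or "wrist"; returns the picture (420x560x3 uint8, blue, green, red); there is no depth.
- get_calibration(name): a dict with "camera_matrix" (3x3 intrinsics, pixels), "R" (3x3) and "t" (3): a world point X has camera coordinates R X + t; the wrist camera has in their place "mount" (4x4, takes a point from camera to tool coordinates, whose origin is the TCP and whose axes are the flange's). Camera axes: x right, y down, z forward; pixel columns grow to the right and rows downward; lengths in m; the calibration is good to about 2 mm. A picture is of the moment at which its call begins: read the wrist's pose just before it. get_calibration takes no time and is no camera call.
- hand_in(): hands the job in; it is judged then, once.
The state is a dict: "time_s": time; "q": joint angles; "dq": joint speeds; "joint_efforts": joint torques, N m; "eef_pos": TCP position; "eef_rot": TCP orientation; "wrist_force": force on the tool from outside, world axes, zero at the start; "torque": the same for the moment, N m; "opening": opening from 0.0 (shut) to 1.0 (fully open); "grasp_force": force on a finger pad.
Only numpy, scipy, OpenCV 4.12 (cv2) and the standard library are available. Lean on these libraries where they do the work, as an engineer would, in place of code of your own. Each camera call takes 0.05 s, during which the arm holds its last target. There are 200 camera calls.

## Task

The sieve shaker has been left switched on: first turn its red isolator handle off. Take the lid, which covers the deck, off and set it down flat on the worktop, then build the sieve stack on the deck, each part nested level in the one below: the plain receiver pan at the bottom, then whichever sieves are there from the finest (blue band) through medium (yellow) to the coarsest (red) on top, then the lid. Lift the sprung hold-down knob out of its parking cup, swing the arm over the stack until it stops, let the foot down onto the lid, and last turn the isolator back on.

Things in the scene. Friction and masses are not known exactly. Their poses are not given: they have to be found in the camera images.
- shaker: bench sieve shaker, fixed to the worktop; origin under the deck's centre on the worktop, front to -x. White housing from x -81 to +165 mm, y -79 to +79 mm, 55 mm high; dark grey switch pod on its right (-y) side, y -79 to -179 mm, x -71 to +41 mm, 51 mm high; steel column 130 mm behind the deck (+x)
- deck_seat (a point): point on the shaker's deck where the pan's origin must come: the round aluminium deck has a locating rim 58 mm wide inside, 66 mm outside, 7 mm high, whose top is 77 mm above the worktop; this point is on its axis 5 mm below that top. Stacked parts come at +0, +19, +38, +57, +76 mm (only parts that are present count)
- pan: receiver pan: plain steel, no band, smooth floor; 64 mm across, 24 mm high, 0.12 kg; origin under its centre, z up, yaw of no matter. Skirt 53 mm across from z 0 to 5 mm, then the 64 mm body (shoulder at z = 5 mm); top recess 58 mm wide, 7 mm deep: the next part's skirt drops in with 2.5 mm play, its shoulder rests on the rim, so parts sit 19 mm apart. Grip across the 64 mm
- sieve_fine: fine sieve, steel with a blue band, dense mesh; may be absent. Same shape, size, skirt, recess and origin as the pan, 0.12 kg
- sieve_medium: medium sieve, steel with a yellow band; may be absent. Same shape, size, skirt, recess and origin as the pan, 0.12 kg
- sieve_coarse: coarse sieve, steel with a red band, wide wire grid; may be absent. Same shape, size, skirt, recess and origin as the pan, 0.12 kg
- lid: steel lid 64 mm across with a black rubber centre pad 34 mm across; same skirt and shoulder as the pan, body up to z = 17 mm, pad top at 19 mm; origin at the centre of its underside; 0.12 kg. It starts on the deck, skirt inside the deck's rim
- lid_top (a point): centre of the lid's rubber pad, 19 mm above the lid's origin
- isolator (a joint): red rotary isolator handle on top of the switch pod, turning about a vertical axis: 0 = off, 1.047 = on (60 degrees clockwise seen from above), starts on. Over-centre spring: it snaps to the nearer end from either side of 0.52, needs about 0.1 N m
- isolator_grip (a point): grip point of the isolator on its axis, about 78 mm above the worktop. The handle is a bar along this point's x axis, 50 mm long, 14 mm wide; bar top is 9 mm above the point, the collar under the bar 17 mm below it (yellow plate 24 mm below)
- clamp_arm (a joint): blue swing arm on top of the column, about a vertical axis: 0 = parked over the cup on the left (+y) side, 1.4 = end stop over the deck's centre (counter-clockwise from above). Light friction, stays where it is left; has no latch: the foot in the parking cup keeps it parked
- clamp_plunger (a joint): sprung hold-down sliding vertically through the arm's end: 0 = foot in the parking cup, + up, range -0.028 to +0.042. Pushed down with about 5 N at the bottom, 9 N at the top; damped. It must be lifted 8 mm to clear the cup and to +0.020 to pass over the lid of a stack with three sieves (each sieve less: 19 mm lower); let go there, it comes down on the lid
- clamp_knob (a point): grip point of the hold-down's round black knob, 25 mm in diameter, 11 mm below its top and 11 mm above its 34 mm flange; rides with the plunger and the arm, 130 mm from the pivot
- clamp_foot (a point): centre of the underside of the hold-down's rubber foot, 26 mm across
- clamp_pivot (a point): arm's axis on the column, at the arm's underside, 205 mm above the worktop. Arm is 22 mm thick
- cup_floor (a point): centre of the floor of the parking cup, 147 mm above the worktop; its wall is 8 mm high
- beaker_small: small glass beaker 62 mm across, 70 mm high, right-hand bystander; must not be knocked over; origin under its centre
There are look-alikes about, which are no part of the job. Leave any purple look-alike of the lid alone.

How it is judged:
By the outcome, as a careful person would: the job done as asked, in the order asked, and still so for the second after the job is handed in, with the robot touching nothing.
Of sieve_fine, sieve_medium, sieve_coarse only 1 to 3 are there at a start; the rules pass over those that are not, and their reading is None.
At some moment in a run one of pan, sieve_fine, sieve_medium, sieve_coarse, lid may be knocked a few centimetres aside while the robot is not near it.
It also fails if it takes over 210 s, if anything falls off the work surface, if the arm or the gripper's body presses on something with over 40 N, if the wrist force passes 120 N, or if a joint passes its speed limit or range.

## Working session

There is one attempt and no reset: what is moved stays moved. The work goes in short steps, Python scripts to look and compute and a tool call to move; the robot and the scene stay as the last step left them, time stands still between calls to the robot, and variables do not carry over. Pictures are saved under pics/ and viewed, at most 14 in all, crops included, and the job is handed in when it is done.

Besides the shell and the picture viewer there is one more tool, called after "Call:" as a command line: name --argument value ..., lists and objects as JSON in quotes. arm_command: Moves the arm, as the interface text tells. Its arguments: {"type":"object","properties":{"dp":{"type":"array"},"turn":{"type":"array"},"jaw":{"type":"array"}},"required":["dp","turn","jaw"]}

```bash
mkdir -p pics; python3 - <<'E'
from bench import *
import cv2
o=get_obs();print({k:o[k] for k in('time_s','eef_pos','eef_rot','opening')})
for n in('scene','top'):
    im=camera(n);cv2.imwrite(f'pics/{n}0.png',im)
    c=get_calibration(n);print(n,c)
print(get_calibration('wrist'))
E
```

```text
{'time_s': 0.0, 'eef_pos': array([0.13069506, 0.55931399, 0.19987908]), 'eef_rot': array([-2.68403329e-04,  1.14645336e-01,  9.93406090e-01, -8.45919730e-04]), 'opening': 0.9984973373044429}
scene {'camera_matrix': array([[462.60209987,   0.        , 275.02744726],
       [  0.        , 462.60209987, 210.80142742],
       [  0.        ,   0.        ,   1.        ]]), 'R': array([[ 0.77305564, -0.63415564,  0.01521821],
       [-0.39412072, -0.49896727, -0.77181637],
       [ 0.4970451 ,  0.59065919, -0.63566335]]), 't': array([-0.43892338,  0.33764148,  1.26535762])}
top {'camera_matrix': array([[510.76592855,   0.        , 270.86865427],
       [  0.        , 510.76592855, 207.56789025],
       [  0.        ,   0.        ,   1.        ]]), 'R': array([[-0.02437929, -0.99946811, -0.02166002],
       [-0.99273139,  0.02675788, -0.11733887],
       [ 0.11785603,  0.01864195, -0.9928557 ]]), 't': array([0.01507905, 0.56747173, 1.56396918])}
{'camera_matrix': array([[361.87010668,   0.        , 284.13310945],
       [  0.        , 361.87010668, 206.64826366],
       [  0.        ,   0.        ,   1.        ]]), 'mount': array([[-1.05592781e-03, -9.63732280e-01, -2.66868839e-01,
         6.71813236e-02],
       [ 9.99999220e-01, -8.39597319e-04, -9.24723739e-04,
         5.32188352e-04],
       [ 6.67123756e-04, -2.66869607e-01,  9.63732415e-01,
        -1.73821741e-01],
       [ 0.00000000e+00,  0.00000000e+00,  0.00000000e+00,
         1.00000000e+00]])}
```

View pics/scene0.png

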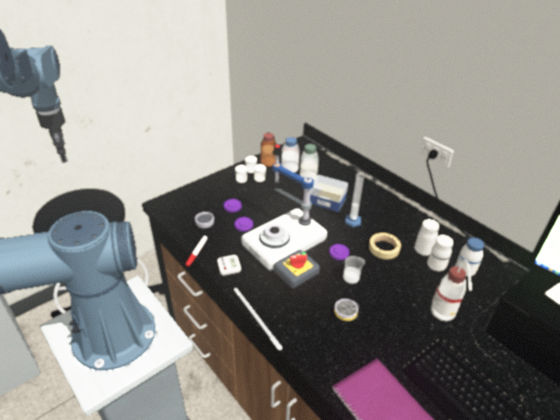

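```bash
python3 -c "
import cv2
im=cv2.imread('pics/top0.png');cv2.imwrite('pics/top0b.png',cv2.resize(im,(800,600),interpolation=cv2.INTER_CUBIC))"
```

```text
(no output)
```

View pics/top0b.png

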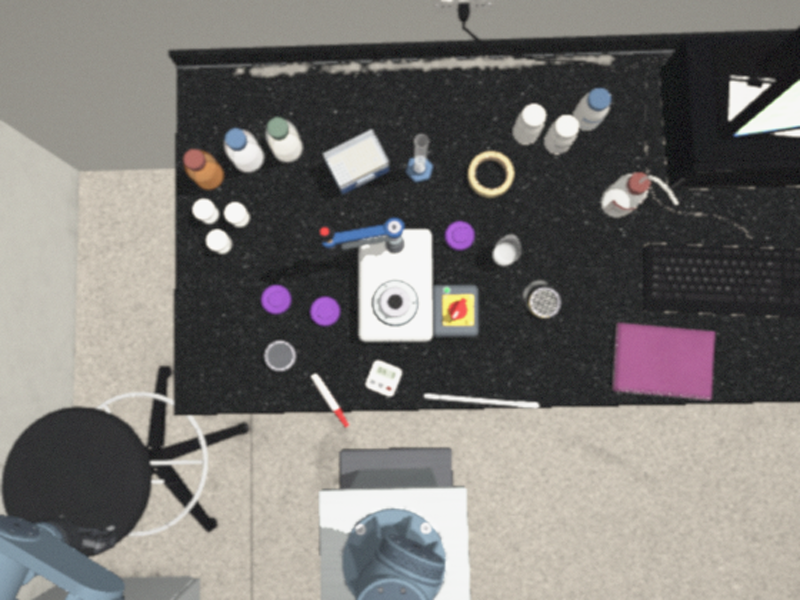

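The scene shows the shaker at the centre, a grey-rimmed disc at top view (280,355), gridded part(s) at (543,300), three purple look-alikes, and the beaker at (507,250). Next I'll enlarge the candidate parts.

```bash
cat > h.py <<'E'
from bench import *
import cv2, numpy as np
from scipy.spatial.transform import Rotation as Ro
def world(cam,px,z,pose=None):
    c=get_calibration(cam);K=c['camera_matrix']
    if cam=='wrist':
        p,R=pose;T=np.eye(4);T[:3,:3]=R;T[:3,3]=p;M=T@c['mount'];Rw=M[:3,:3];o=M[:3,3]
    else: Rw=c['R'].T;o=-Rw@c['t']
    d=Rw@np.linalg.solve(K,[px[0],px[1],1]);return o+d*(z-o[2])/d[2]
def proj(cam,X,pose=None):
    c=get_calibration(cam);K=c['camera_matrix'];X=np.asarray(X,float)
    if cam=='wrist':
        p,R=pose;T=np.eye(4);T[:3,:3]=R;T[:3,3]=p;M=np.linalg.inv(T@c['mount']);v=M[:3,:3]@X+M[:3,3]
    else: v=c['R']@X+c['t']
    u=K@v;return u[:2]/u[2]
def pose(o=None):
    o=o or get_obs();q=o['eef_rot'];return np.array(o['eef_pos']),Ro.from_quat([q[1],q[2],q[3],q[0]]).as_matrix()
def plan(target,yaw=None,o=None):
    """shift and turn in tool units to bring TCP to target, tool down, finger-closing line y at world angle yaw (mod pi)"""
    p,R=pose(o)
    s=R.T@(np.asarray(target)-p)/0.25
    if yaw is None: yaw=np.arctan2(R[1,1],R[0,1])
    best=None
    for k in(0,1):
        y=np.array([np.cos(yaw+k*np.pi),np.sin(yaw+k*np.pi),0]);z=np.array([0,0,-1.]);x=np.cross(y,z)
        rv=Ro.from_matrix(R.T@np.c_[x,y,z]).as_rotvec()
        if best is None or np.linalg.norm(rv)<np.linalg.norm(best): best=rv
    return s.round(3),(best/np.deg2rad(30)).round(3)
def snap(cam,name,box,size):
    """save crop box=(x0,y0,x1,y1) scaled to size"""
    P=pose();im=camera(cam);x0,y0,x1,y1=box
    cv2.imwrite(f'pics/{name}.png',cv2.resize(im[y0:y1,x0:x1],size,interpolation=cv2.INTER_CUBIC));return im,P
E
python3 - <<'E'
from h import *
a=cv2.imread('pics/top0.png');b=cv2.imread('pics/scene0.png')
f=lambda im,x,y,w,h:cv2.resize(im[y:y+h,x:x+w],(400,300),interpolation=cv2.INTER_CUBIC)
cv2.imwrite('pics/c1.png',np.vstack([np.hstack([f(a,240,140,100,75+25),f(a,340,160,80,60)]),np.hstack([f(b,180,190,80,60),f(b,300,270,80,60)])]))
E
```

```text
(no output)
```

View pics/c1.png

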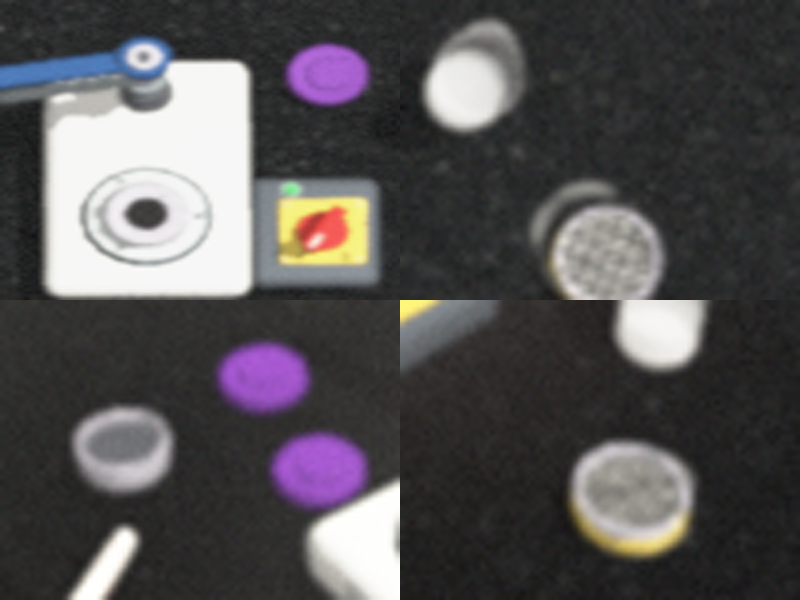

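Pan = plain steel part at top view (280,355). Yellow band = medium sieve at (543,300). There are no blue or red sieves, and the purple ones are the look-alikes to leave alone. Now I'll compute positions.

```bash
python3 - <<'E'
from h import *
s=lambda x,y:(x*.7,y*.7)
P=lambda n,*a:print(n,world(*a).round(4))
P('pan T','top',s(280,355),.024)
P('pan S','scene',(180+122*.2,190+(440-300)*.2),.024)
P('sv T','top',(340+606*.2-80,160+257*.2),.024)
P('sv S','scene',(300+(633-400)*.2,270+(490-300)*.2),.024)
P('lid T','top',(240+147*.25,140+213*.3333),.087)   # crop 100x100 -> 400x300
P('lid S','scene',(274,236),.091)
P('iso T','top',(240+322*.25,140+231*.3333),.087)
P('piv T','top',(240+145*.25,140+56*.3333),.227)
P('beaker T','top',(340+467*.2-80,160+90*.2),.0)
for n,x,y in(('fl',45,295),('fr',250,295),('br',250,62)):P(n,'top',(240+x*.25,140+y/3),.055)
E
```

```text
pan T [0.4463 0.2379 0.024 ]
pan S [0.4444 0.2382 0.024 ]
sv T [ 0.5474 -0.3442  0.024 ]
sv S [ 0.5465 -0.3467  0.024 ]
lid T [ 0.5504 -0.018   0.087 ]
lid S [ 0.5291 -0.0399  0.091 ]
iso T [ 0.5288 -0.1491  0.087 ]
piv T [ 0.681  -0.0214  0.227 ]
beaker T [ 0.6599 -0.2656  0.    ]
fl [0.4718 0.0626 0.055 ]
fr [ 0.4678 -0.0943  0.055 ]
br [ 0.7095 -0.102   0.055 ]
```

```bash
python3 - <<'E'
from h import *
print(plan([.53,-.15,.26],np.pi/2))
E
```

```text
(array([-2.201, -2.4  , -0.237]), array([-0.003, -0.001, -0.439]))
```

Call:
arm_command --dp '[[-0.15,-0.16,-0.02],[-0.3,-0.32,-0.03],[-0.44,-0.48,-0.05],[-0.59,-0.64,-0.06],[-0.734,-0.8,-0.08]]' --turn '[[0,0,-0.1],[0,0,-0.2],[0,0,-0.3],[0,0,-0.4],[0,0,-0.439]]' --jaw '[1,1,1,1,1]'

```text
time_s: 0.72
eef_pos: [0.2644, 0.3217, 0.2206]
eef_rot: [-0.0, -0.001, 1.0, -0.0]
wrist_force: [0.6, 0.1, -0.2]
opening: 0.997
grasp_force: 0.0
```

Call:
arm_command --dp '[[-0.11,-0.19,-0.02],[-0.22,-0.38,-0.03],[-0.32,-0.57,-0.05],[-0.43,-0.76,-0.06],[-0.534,-0.945,-0.08]]' --turn '[[0,0,0],[0,0,0],[0,0,0],[0,0,0],[0,0,0]]' --jaw '[1,1,1,1,1]'

```text
time_s: 1.35
eef_pos: [0.3979, 0.0854, 0.2407]
eef_rot: [-0.0, 0.0, 1.0, 0.0]
wrist_force: [1.1, 0.5, 1.4]
opening: 1.001
grasp_force: 0.0
```

Call:
arm_command --dp '[[-0.13,-0.24,-0.02],[-0.27,-0.47,-0.04],[-0.4,-0.71,-0.06],[-0.534,-0.945,-0.08],[-0.534,-0.945,-0.08]]' --turn '[[0,0,0],[0,0,0],[0,0,0],[0,0,0],[0,0,0]]' --jaw '[1,1,1,1,1]'

```text
time_s: 1.98
eef_pos: [0.5318, -0.1524, 0.2601]
eef_rot: [-0.0, 0.002, 1.0, -0.0]
wrist_force: [-0.2, -0.3, -0.1]
opening: 0.995
grasp_force: 0.0
```

```bash
python3 - <<'E'
from h import *
im,P=snap('wrist','w1',(0,0,560,420),(800,600));print(P, get_obs()['q'])
print(proj('wrist',[.529,-.149,.087],P)/.7,proj('wrist',[.5504,-.018,.091],P)/.7)
E
```

```text
(array([ 0.53184306, -0.15241584,  0.26014404]), array([[-9.99995019e-01,  3.07496194e-03, -7.11640651e-04],
       [ 3.07504009e-03,  9.99995266e-01, -1.08737163e-04],
       [ 7.11302919e-04, -1.10924945e-04, -9.99999741e-01]])) [-4.94332144e-01  8.92751471e-02  1.58928104e+00 -1.02776189e-03
  1.46282647e+00 -2.06155473e+00]
[410.78125202 250.31305778] [602.67374897 281.56594506]
```

View pics/w1.png

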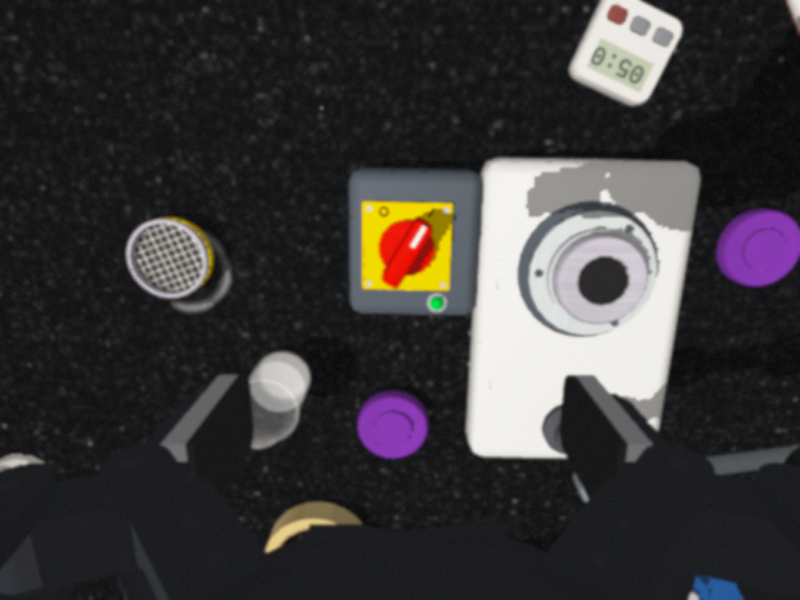

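The wrist view shows the red handle bar running from (428,226) to (390,284), yellow plate centred at (407,246), the lid pad at (603,280) and the yellow-banded sieve at (170,258), all at view scale.

```bash
python3 - <<'E'
from h import *
P=pose()
w=lambda x,y,z:world('wrist',(x*.7,y*.7),z,P).round(4)
print('bar ends',w(428,226,.087),w(390,284,.087),'disc',w(407,248,.061))
pl=[w(*c,.054) for c in((361,201),(455,202),(452,292),(361,290))];print('plate c',np.mean(pl,0),pl)
print('pad',w(603,280,.091),'lid body',w(600,279,.089),'deck rim',w(588,270,.077))
print('sieve top',w(169,258,.024))
hc=[w(*c,.055) for c in((485,160),(699,165),(660,458),(469,456))];print('housing',hc)
E
```

```text
bar ends [ 0.5131 -0.1387  0.087 ] [ 0.5532 -0.1647  0.087 ] disc [ 0.5327 -0.1528  0.061 ]
plate c [ 0.533425 -0.15265   0.054   ] [array([ 0.4993, -0.1861,  0.054 ]), array([ 0.5003, -0.1178,  0.054 ]), array([ 0.568 , -0.1187,  0.054 ]), array([ 0.5661, -0.188 ,  0.054 ])]
pad [ 0.5499 -0.0192  0.091 ] lid body [ 0.5497 -0.0205  0.089 ] deck rim [ 0.546 -0.025  0.077]
sieve top [ 0.5467 -0.3451  0.024 ]
housing [array([ 0.4708, -0.0973,  0.055 ]), array([0.475 , 0.0548, 0.055 ]), array([0.7115, 0.057 , 0.055 ]), array([ 0.7091, -0.102 ,  0.055 ])]
```

Call:
arm_command --dp '[[0,0,0.15],[0,0,0.3],[-0.005,0.002,0.45],[-0.005,0.002,0.55],[-0.005,0.002,0.6]]' --turn '[[0,0,0.3],[0,0,0.6],[0,0,0.9],[0,0,1.0],[0,0,1.0]]' --jaw '[0.6,0.6,0.6,0.6,0.6]'

```text
time_s: 2.65
eef_pos: [0.5311, -0.1476, 0.1089]
eef_rot: [-0.002, 0.258, 0.966, 0.0]
wrist_force: [0.1, 0.2, 0.4]
opening: 0.599
grasp_force: 0.0
```

Call:
arm_command --dp '[[0,0,0.06],[0,0,0.12],[0,0,0.176],[0,0,0.176]]' --turn '[[0,0,0.057],[0,0,0.057],[0,0,0.057],[0,0,0.057]]' --jaw '[0.6,0.6,0.6,0.6]'

```text
time_s: 3.15
eef_pos: [0.5315, -0.1482, 0.0655]
eef_rot: [-0.001, 0.273, 0.962, 0.0]
wrist_force: [-0.0, 0.9, -0.4]
opening: 0.6
grasp_force: 0.0
```

Call:
arm_command --dp '[[0,0,0],[0,0,0],[0,0,0],[0,0,0],[0,0,0]]' --turn '[[0,0,0],[0,0,0],[0,0,0],[0,0,0],[0,0,0]]' --jaw '[0.3,0.1,0.05,0,0]'

```text
time_s: 3.78
eef_pos: [0.5324, -0.1487, 0.0669]
eef_rot: [0.0, 0.273, 0.962, -0.0]
wrist_force: [0.4, -0.0, 0.1]
opening: 0.001
grasp_force: 0.0
```

```bash
python3 - <<'E'
from h import *
im,P=snap('wrist','w2',(0,0,560,420),(800,600));print(P)
E
```

```text
(array([ 0.5324058 , -0.14866294,  0.06689144]), array([[-8.50748126e-01,  5.25573597e-01,  1.41829210e-04],
       [ 5.25573590e-01,  8.50748138e-01, -9.09520564e-05],
       [-1.68462936e-04, -2.83560439e-06, -9.99999986e-01]]))
```

View pics/w2.png

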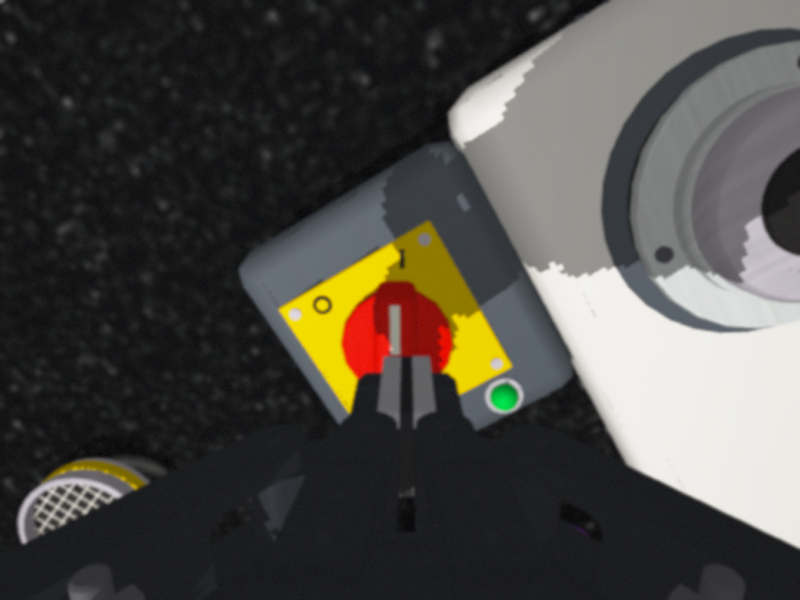

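```bash
python3 - <<'E'
from h import *
P=pose();o=get_obs();print(o['opening'],o['grasp_force'])
R=P[1]
print('tcp',proj('wrist',P[0],P)/.7)
for dy in(-.011,.011):print('grasp pads 19back x+-',[ (proj('wrist',P[0]+R@[dx,dy,-.0],P)/.7).round() for dx in(-.011,.011)])
c=np.array([.533,-.152]);b=np.deg2rad(148.3);u=np.array([np.cos(b),np.sin(b)]);n=np.array([-u[1],u[0]])
for z in(.061,.07,.078,.087):
  print(z,[(proj('wrist',[*(c+s*.025*u+t*.007*n),z],P)/.7).round() for s in(1,-1) for t in (1,-1)])
for n_,pt in(('O',(322,305)),('LED',(504,397)),('screw1',(295,315)),('screw2',(497,364)),('screw3',(425,240))): print(n_,world('wrist',np.array(pt)*.7,.054,P).round(4))
P1=(np.array([.53184306,-.15241584,.26014404]),np.array([[-9.99995019e-01,3.07496194e-03,-7.11640651e-04],[3.07504009e-03,9.99995266e-01,-1.08737163e-04],[7.11302919e-04,-1.10924945e-04,-9.99999741e-01]]))
for n_,pt in(('O',(384,212)),('LED',(437,303)),('s1',(368,209)),('s2',(444,284)),('s3',(447,211))): print(n_,world('wrist',np.array(pt)*.7,.054,P1).round(4))
E
```

```text
0.0042227490572296356 0.0
tcp [404.82807943 346.7499058 ]
grasp pads 19back x+- [array([375., 375.]), array([374., 318.])]
grasp pads 19back x+- [array([435., 375.]), array([436., 318.])]
0.061 [array([378., 282.]), array([417., 281.]), array([380., 408.]), array([417., 408.])]
0.07 [array([377., 288.]), array([418., 288.]), array([379., 420.]), array([417., 420.])]
0.078 [array([375., 294.]), array([418., 294.]), array([378., 431.]), array([418., 431.])]
0.087 [array([374., 302.]), array([419., 302.]), array([376., 445.]), array([418., 445.])]
O [ 0.5059 -0.1689  0.054 ]
LED [ 0.5753 -0.129   0.054 ]
screw1 [ 0.5038 -0.1799  0.054 ]
screw2 [ 0.5615 -0.1245  0.054 ]
screw3 [ 0.5052 -0.1232  0.054 ]
O [ 0.5065 -0.168   0.054 ]
LED [ 0.5759 -0.1284  0.054 ]
s1 [ 0.5043 -0.1796  0.054 ]
s2 [ 0.5609 -0.1233  0.054 ]
s3 [ 0.506 -0.122  0.054]
```

```bash
python3 - <<'E'
from h import *
im=camera('wrist')
a=cv2.resize(im[170:320,215:365],(500,500),interpolation=cv2.INTER_CUBIC)
b=cv2.resize(camera('scene')[230:300,265:335],(300,300),interpolation=cv2.INTER_CUBIC)
cv2.imwrite('pics/c2.png',np.hstack([a,np.vstack([b,np.zeros((200,300,3),np.uint8)])]))
E
```

```text
(no output)
```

View pics/c2.png

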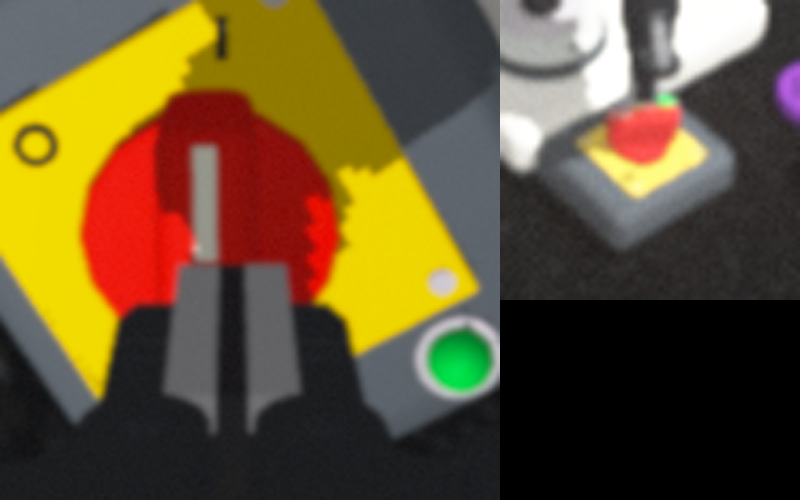

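```bash
python3 - <<'E'
from h import *
P=pose();f=lambda X:((proj('scene',X)-[265,230])*4.286+[500,0]).round()
print('tcp',f(P[0]),'tcp z.087',f([*P[0][:2],.087]))
c=np.array([.533,-.152]);b=np.deg2rad(148.3);u=np.array([np.cos(b),np.sin(b)])
for z in(.061,.07,.078,.087):print(z,[f([*(c+s*.025*u),z]) for s in(1,0,-1)])
print('LED',f([.5755,-.1287,.054]))
g=[ (proj('wrist',P[0]+P[1]@[0,0,-d],P)-[215,170])*3.333 for d in(0,.01,.02,.03)];print(g)
E
```

```text
tcp [639. 131.] tcp z.087 [640. 110.]
0.061 [array([608., 142.]), array([643., 139.]), array([677., 136.])]
0.07 [array([608., 133.]), array([643., 130.]), array([678., 127.])]
0.078 [array([609., 125.]), array([644., 122.]), array([679., 119.])]
0.087 [array([609., 116.]), array([644., 113.]), array([680., 110.])]
LED [665. 101.]
[array([227.90930776, 242.3927439 ]), array([227.76887334, 267.29351383]), array([227.6121546 , 295.08169822]), array([227.43614477, 326.29043047])]
```

```bash
python3 - <<'E'
from h import *
P=pose()
for y in(-.0425,.0425,.057):
  for d in(0,.013,.026,.04): print(y,d,[(proj('wrist',P[0]+P[1]@[dx,y,-d],P)/.7).round() for dx in(-.011,0,.011)])
for d in(0,.013,.02,.026,.03,.04): print('shut',d,[(proj('wrist',P[0]+P[1]@[dx,0.008,-d],P)/.7).round() for dx in(-.011,0,.011)])
E
```

```text
-0.0425 0 [array([288., 375.]), array([286., 347.]), array([284., 318.])]
-0.0425 0.013 [array([280., 391.]), array([278., 361.]), array([275., 330.])]
-0.0425 0.026 [array([270., 409.]), array([268., 377.]), array([265., 344.])]
-0.0425 0.04 [array([258., 433.]), array([255., 398.]), array([252., 362.])]
0.0425 0 [array([521., 375.]), array([523., 347.]), array([525., 317.])]
0.0425 0.013 [array([530., 391.]), array([532., 361.]), array([534., 330.])]
0.0425 0.026 [array([539., 409.]), array([542., 377.]), array([544., 344.])]
0.0425 0.04 [array([551., 432.]), array([554., 398.]), array([557., 362.])]
0.057 0 [array([561., 375.]), array([564., 347.]), array([566., 317.])]
0.057 0.013 [array([572., 391.]), array([575., 361.]), array([578., 330.])]
0.057 0.026 [array([585., 409.]), array([588., 377.]), array([592., 344.])]
0.057 0.04 [array([601., 432.]), array([605., 398.]), array([609., 362.])]
shut 0 [array([427., 375.]), array([427., 347.]), array([427., 318.])]
shut 0.013 [array([428., 391.]), array([429., 361.]), array([429., 330.])]
shut 0.02 [array([429., 400.]), array([430., 369.]), array([430., 337.])]
shut 0.026 [array([430., 409.]), array([430., 377.]), array([431., 344.])]
shut 0.03 [array([431., 415.]), array([431., 383.]), array([431., 349.])]
shut 0.04 [array([432., 432.]), array([433., 398.]), array([433., 362.])]
```

The fingers shut above the bar. In the picture their visible tips lie about 30 mm behind the stated TCP, even though the camera heights agree. I'll check by gently touching the bar top with the shut fingers.

Call:
arm_command --dp '[[0,0,0.008],[0,0,0.016],[0,0,0.016]]' --turn '[[0,0,0],[0,0,0],[0,0,0]]' --jaw '[0,0,0]'

```text
time_s: 4.3
eef_pos: [0.5321, -0.1485, 0.0624]
eef_rot: [-0.0, 0.273, 0.962, 0.0]
wrist_force: [-0.5, 0.3, 0.7]
opening: 0.006
grasp_force: 0.0
```

Call:
arm_command --dp '[[0,0,0.008],[0,0,0.008]]' --turn '[[0,0,0],[0,0,0]]' --jaw '[0,0]'

```text
time_s: 4.55
eef_pos: [0.5322, -0.1486, 0.0606]
eef_rot: [-0.0, 0.273, 0.962, 0.0]
wrist_force: [-0.1, 0.1, -0.6]
opening: 0.002
grasp_force: 0.0
```

Call:
arm_command --dp '[[0,0,0.008],[0,0,0.008]]' --turn '[[0,0,0],[0,0,0]]' --jaw '[0,0]'

```text
time_s: 4.8
eef_pos: [0.5322, -0.1486, 0.0586]
eef_rot: [-0.0, 0.273, 0.962, 0.0]
wrist_force: [0.2, 0.5, -0.1]
opening: 0.002
grasp_force: 0.0
```

Call:
arm_command --dp '[[0,0,0.008],[0,0,0.008]]' --turn '[[0,0,0],[0,0,0]]' --jaw '[0,0]'

```text
time_s: 5.05
eef_pos: [0.5324, -0.1486, 0.0567]
eef_rot: [-0.0, 0.273, 0.962, 0.0]
wrist_force: [-0.3, -0.0, 0.0]
opening: -0.001
grasp_force: 0.0
```

Call:
arm_command --dp '[[0,0,0.008],[0,0,0.008]]' --turn '[[0,0,0],[0,0,0]]' --jaw '[0,0]'

```text
time_s: 5.3
eef_pos: [0.5327, -0.1487, 0.0564]
eef_rot: [0.0, 0.273, 0.962, -0.0]
wrist_force: [-5.8, 3.1, 12.9]
opening: -0.001
grasp_force: 6.6
```

```bash
python3 - <<'E'
from h import *
im=camera('wrist')
a=cv2.resize(im[170:320,215:365],(400,400),interpolation=cv2.INTER_CUBIC)
b=cv2.resize(camera('scene')[215:285,265:335],(400,400),interpolation=cv2.INTER_CUBIC)
cv2.imwrite('pics/c3.png',np.hstack([a,b]))
P=pose();print(P[0],get_obs()['wrist_force'])
E
```

```text
[ 0.5326331  -0.14871006  0.05644958] [-4.29297167  2.73584824 12.94217837]
```

View pics/c3.png

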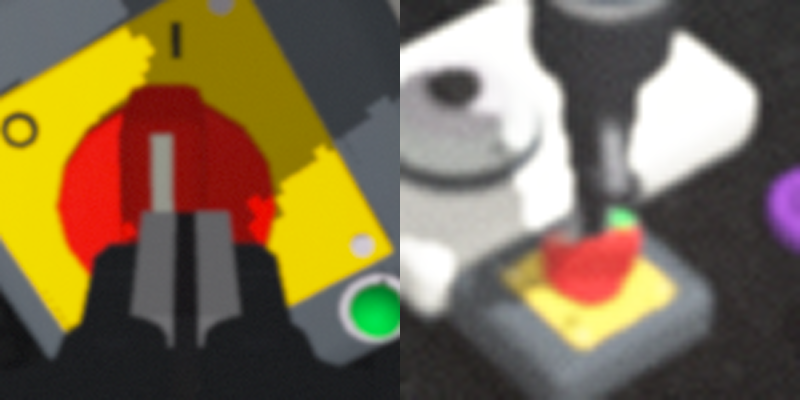

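Contact at reported z 0.0565 with the bar top at 0.087, so the real fingertips sit 30 mm behind the reported TCP. I'll use that offset from here on.

Call:
arm_command --dp '[[0,0,-0.03],[-0.009,-0.01,-0.05],[-0.009,-0.01,-0.05],[-0.009,-0.01,-0.05]]' --turn '[[0,0,0],[0,0,0],[0,0,0],[0,0,0]]' --jaw '[0,0.5,0.5,0.5]'

```text
time_s: 5.9
eef_pos: [0.5328, -0.1519, 0.067]
eef_rot: [-0.0, 0.273, 0.962, 0.0]
wrist_force: [-0.2, 1.0, 0.3]
opening: 0.503
grasp_force: 0.0
```

Call:
arm_command --dp '[[0,0,0.04],[0,0,0.08],[0,0,0.126],[0,0,0.126]]' --turn '[[0,0,0],[0,0,0],[0,0,0],[0,0,0]]' --jaw '[0.5,0.5,0.5,0.5]'

```text
time_s: 6.4
eef_pos: [0.5318, -0.1513, 0.0341]
eef_rot: [-0.002, 0.273, 0.962, 0.0]
wrist_force: [0.4, 0.0, 0.5]
opening: 0.501
grasp_force: 0.0
```

Call:
arm_command --dp '[[0,0,0],[0,0,0],[0,0,0],[0,0,0]]' --turn '[[0,0,0],[0,0,0],[0,0,0],[0,0,0]]' --jaw '[0.2,0.1,0.1,0.1]'

```text
time_s: 6.9
eef_pos: [0.5328, -0.1528, 0.0364]
eef_rot: [0.0, 0.273, 0.962, -0.001]
wrist_force: [-3.1, -3.6, 2.0]
opening: 0.15
grasp_force: 59.8
```

Call:
arm_command --dp '[[0,0,0],[0,0,0],[0,0,0],[0,0,0],[0,0,0]]' --turn '[[0,0,-0.2],[0,0,-0.4],[0,0,-0.6],[0,0,-0.8],[0,0,-1.0]]' --jaw '[0.1,0.1,0.1,0.1,0.1]'

```text
time_s: 7.52
eef_pos: [0.533, -0.1522, 0.0364]
eef_rot: [0.0, 0.013, 1.0, -0.0]
wrist_force: [-3.1, -1.2, 2.7]
opening: 0.147
grasp_force: 59.9
```

Call:
arm_command --dp '[[0,0,0],[0,0,0],[0,0,0],[0,0,0],[0,0,0]]' --turn '[[0,0,-0.25],[0,0,-0.5],[0,0,-0.75],[0,0,-0.98],[0,0,-0.98]]' --jaw '[0.1,0.1,0.1,0.1,0.1]'

```text
time_s: 8.15
eef_pos: [0.5327, -0.1516, 0.0363]
eef_rot: [-0.0, -0.239, 0.971, 0.0]
wrist_force: [-3.9, 0.7, 5.4]
opening: 0.149
grasp_force: 60.2
```

Call:
arm_command --dp '[[0,0,0],[0,0,0],[0,0,-0.1],[0,0,-0.3],[0,0,-0.5]]' --turn '[[0,0,0],[0,0,0],[0,0,0],[0,0,0],[0,0,0]]' --jaw '[0.5,0.5,0.5,0.5,0.5]'

```text
time_s: 8.78
eef_pos: [0.5328, -0.1518, 0.1618]
eef_rot: [-0.0, -0.239, 0.971, 0.0]
wrist_force: [0.0, -0.8, -0.1]
opening: 0.499
grasp_force: 0.0
```

```bash
python3 - <<'E'
from h import *
im,P=snap('wrist','w4',(0,0,560,420),(560,420));print(P,plan([.55,-.02,.16],np.deg2rad(88.3)))
E
```

```text
(array([ 0.53280602, -0.15180636,  0.16181598]), array([[-8.85902595e-01, -4.63871151e-01, -3.85324933e-04],
       [-4.63871281e-01,  8.85902529e-01,  3.79323145e-04],
       [ 1.65403269e-04,  5.14784529e-04, -9.99999854e-01]])) (array([-0.295,  0.45 ,  0.037]), array([-0.014,  0.016,  0.979]))
```

View pics/w4.png

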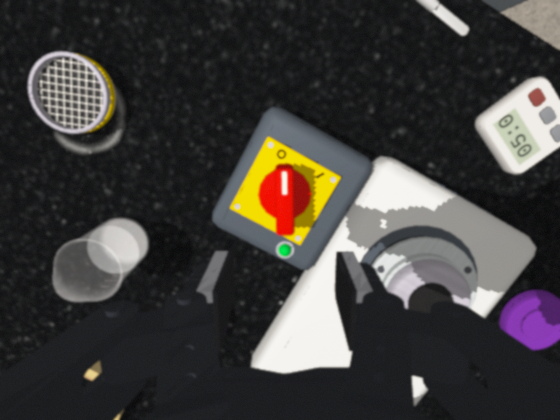

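The handle now points to O, so the isolator is off. Moving over the lid.

Call:
arm_command --dp '[[-0.08,0.12,0.01],[-0.16,0.24,0.02],[-0.24,0.36,0.03],[-0.295,0.45,0.037],[-0.295,0.45,0.037]]' --turn '[[0,0,0.25],[0,0,0.5],[0,0,0.75],[0,0,0.979],[0,0,0.979]]' --jaw '[1,1,1,1,1]'

```text
time_s: 9.45
eef_pos: [0.5459, -0.0164, 0.1512]
eef_rot: [-0.0, 0.014, 1.0, 0.0]
wrist_force: [-0.1, 0.4, -0.3]
opening: 0.998
grasp_force: 0.0
```

```bash
cat >> h.py <<'E'
def circ(im,P,guess,z,r,box=1.6,cam='wrist',tune=None):
    """refine a horizontal circle (world centre guess, height z, radius r) by maximising edge strength along its projection"""
    from scipy.optimize import minimize
    g=cv2.GaussianBlur(im,(0,0),1.2).astype(np.float32)
    G=sum(np.hypot(cv2.Sobel(g[...,k],cv2.CV_32F,1,0),cv2.Sobel(g[...,k],cv2.CV_32F,0,1)) for k in range(3))
    t=np.linspace(0,2*np.pi,120,endpoint=False)
    def s(c):
        q=np.array([proj(cam,[c[0]+r*np.cos(a),c[1]+r*np.sin(a),z],P) for a in t]).astype(np.float32)
        return -np.mean(cv2.remap(G,q[None,:,0],q[None,:,1],cv2.INTER_LINEAR))
    g0=min(((guess[0]+i,guess[1]+j) for i in np.arange(-.008,.0081,.002) for j in np.arange(-.008,.0081,.002)),key=s)
    m=minimize(s,g0,method='Nelder-Mead',options=dict(initial_simplex=[g0,(g0[0]+.001,g0[1]),(g0[0],g0[1]+.001)],xatol=1e-5,maxiter=60))
    return m.x.round(4),round(-m.fun,1)
E
python3 - <<'E'
from h import *
im,P=snap('wrist','w5',(0,0,560,420),(560,420));print(P[0])
print('pad',circ(im,P,(.55,-.019),.091,.017),'lid',circ(im,P,(.55,-.02),.089,.032),'rim',circ(im,P,(.55,-.02),.077,.033))
E
```

```text
[ 0.54593836 -0.01639287  0.15119574]Traceback (most recent call last):
  File "<stdin>", line 3, in <module>
  File "h.py", line 42, in circ
    g0=min(((guess[0]+i,guess[1]+j) for i in np.arange(-.008,.0081,.002) for j in np.arange(-.008,.0081,.002)),key=s)
  File "h.py", line 40, in s
    q=np.array([proj(cam,[c[0]+r*np.cos(a),c[1]+r*np.sin(a),z],P) for a in t]).astype(np.float32)
                ~~~~^^^^^^^^^^^^^^^^^^^^^^^^^^^^^^^^^^^^^^^^^^^^^
  File "h.py", line 11, in proj
    c=get_calibration(cam);K=c['camera_matrix'];X=np.asarray(X,float)
ValueError: time passes only in moves, steps and waits
```

View pics/w5.png

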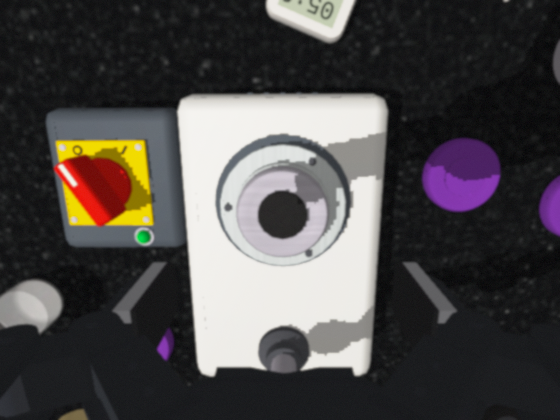

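```bash
sed -i 's/get_calibration(cam)/CAL[cam]/' h.py; sed -i '3a import json\nCAL={n:get_calibration(n) for n in("scene","top","wrist")}' h.py
python3 - <<'E'
from h import *
im=cv2.imread('pics/w5.png');P=pose();print(P[0])
w=lambda x,y,z:world('wrist',(x,y),z,P).round(4)
print('hand pad',w(283,214,.091))
print('pad',circ(im,P,(.55,-.019),.091,.017),'lid',circ(im,P,(.55,-.02),.089,.032),'rim',circ(im,P,(.55,-.02),.077,.033))
for z in(.145,.16): print('col',z,w(284,345,z))
E
```

```text
[ 0.54605324 -0.01754863  0.15135506]
hand pad [ 0.5489 -0.0182  0.091 ]
pad (array([ 0.5493, -0.0186]), np.float64(796.4)) lid (array([ 0.5443, -0.0137]), np.float64(200.7)) rim (array([ 0.5424, -0.0297]), np.float64(288.2))
col 0.145 [ 0.6118 -0.0191  0.145 ]
col 0.16 [ 0.6007 -0.0188  0.16  ]
```

Call:
arm_command --dp '[[-0.007,-0.004,0.1],[-0.014,-0.004,0.2],[-0.014,-0.004,0.3],[-0.014,-0.004,0.3],[-0.014,-0.004,0.3]]' --turn '[[0,0,0],[0,0,0],[0,0,0],[0,0,0],[0,0,0]]' --jaw '[1,1,1,1,1]'

```text
time_s: 10.12
eef_pos: [0.5502, -0.02, 0.0775]
eef_rot: [0.001, 0.015, 1.0, -0.0]
wrist_force: [0.9, 0.3, -0.2]
opening: 1.003
grasp_force: 0.0
```

```bash
python3 - <<'E'
from h import *
im=camera('wrist');P=pose();cv2.imwrite('pics/w6.png',im);print(P[0],P[1][:,1])
print('pad',circ(im,P,(.55,-.019),.091,.017),plan([.5495,-.0185,.0435],np.pi/2))
E
```

```text
[ 0.55046893 -0.01991818  0.07783317] [ 2.94471158e-02  9.99566175e-01 -5.74146630e-04]
pad (array([ 0.5496, -0.0174]), np.float64(593.7)) (array([0.004, 0.006, 0.137]), array([-0.001,  0.004, -0.056]))
```

Call:
arm_command --dp '[[0.004,0.007,0.05],[0.004,0.007,0.1],[0.004,0.007,0.137],[0.004,0.007,0.137]]' --turn '[[0,0,0],[0,0,0],[0,0,0],[0,0,0]]' --jaw '[1,1,1,1]'

```text
time_s: 10.68
eef_pos: [0.5475, -0.0171, 0.041]
eef_rot: [-0.001, 0.015, 1.0, 0.0]
wrist_force: [-0.3, 0.1, 0.5]
opening: 1.003
grasp_force: 0.0
```

Call:
arm_command --dp '[[0,0,0],[0,0,0],[0,0,0],[0,0,0]]' --turn '[[0,0,0],[0,0,0],[0,0,0],[0,0,0]]' --jaw '[0.8,0.7,0.6,0.6]'

```text
time_s: 11.18
eef_pos: [0.5493, -0.0175, 0.0433]
eef_rot: [0.001, 0.015, 1.0, -0.0]
wrist_force: [-1.8, 0.1, 6.4]
opening: 0.722
grasp_force: 65.3
```

```bash
python3 - <<'E'
from h import *
for n,x,y in(('rod r',537,405),('rod l',427,397),('edge',560,404),('book corner',615,325),('cand',570,355),('timer',384,378),('pen',330,400),('purp1',276,298),('purp2',325,311),('purp3',460,236)):print(n,world('top',(x*.7,y*.7),.0 if 'pur' not in n else .017).round(3))
print(plan([.5495,-.0180,.16]))
E
```

```text
rod r [ 0.324 -0.321  0.   ]
rod l [ 0.347 -0.081  0.   ]
edge [ 0.325 -0.371  0.   ]
book corner [ 0.495 -0.501  0.   ]
cand [ 0.431 -0.399  0.   ]
timer [0.391 0.012 0.   ]
pen [0.346 0.132 0.   ]
purp1 [0.573 0.247 0.017]
purp2 [0.541 0.139 0.017]
purp3 [ 0.701 -0.165  0.017]
(array([-0.002, -0.002, -0.467]), array([-0.001,  0.003,  0.   ]))
```

Call:
arm_command --dp '[[0,0,-0.03],[0,0,-0.08],[0,0,-0.2],[0,0,-0.35],[0,0,-0.46]]' --turn '[[0,0,0],[0,0,0],[0,0,0],[0,0,0],[0,0,0]]' --jaw '[0.6,0.6,0.6,0.6,0.6]'

```text
time_s: 11.8
eef_pos: [0.5491, -0.0175, 0.1598]
eef_rot: [0.001, 0.015, 1.0, -0.0]
wrist_force: [-0.3, -0.9, -1.3]
opening: 0.72
grasp_force: 65.3
```

Call:
arm_command --dp '[[0.05,-0.08,0],[0.17,-0.28,0],[0.3,-0.5,0],[0.42,-0.72,0],[0.498,-0.848,0]]' --turn '[[0,0,0],[0,0,0],[0,0,0],[0,0,0],[0,0,0]]' --jaw '[0.6,0.6,0.6,0.6,0.6]'

```text
time_s: 12.42
eef_pos: [0.4166, -0.2278, 0.1583]
eef_rot: [0.0, 0.015, 1.0, -0.001]
wrist_force: [0.4, 0.4, -1.3]
opening: 0.717
grasp_force: 65.3
```

Call:
arm_command --dp '[[0,0,0.05],[0,0,0.2],[0,0,0.4],[0,0,0.6],[0,0,0.6]]' --turn '[[0,0,0],[0,0,0],[0,0,0],[0,0,0],[0,0,0]]' --jaw '[0.6,0.6,0.6,0.6,0.6]'

```text
time_s: 13.05
eef_pos: [0.415, -0.2217, 0.0038]
eef_rot: [-0.004, 0.014, 1.0, 0.003]
wrist_force: [-0.9, -0.1, -0.4]
opening: 0.717
grasp_force: 65.9
```

```bash
python3 - <<'E'
from h import *
print(pose()[0],get_obs()['opening'],plan([.425,-.23,-.0277]))
E
```

```text
[ 0.41501581 -0.22170298  0.00375816] 0.7174448806989024 (array([-0.042, -0.033,  0.125]), array([ 0.013, -0.014,  0.   ]))
```

Call:
arm_command --dp '[[-0.01,-0.01,0.06],[-0.01,-0.01,0.1],[-0.01,-0.01,0.12],[-0.01,-0.01,0.12],[-0.01,-0.01,0.12]]' --turn '[[0,0,0],[0,0,0],[0,0,0],[0,0,0],[0,0,0]]' --jaw '[0.6,0.6,0.6,0.6,0.6]'

```text
time_s: 13.68
eef_pos: [0.4206, -0.2285, -0.0222]
eef_rot: [0.0, 0.015, 1.0, -0.0]
wrist_force: [-0.2, 1.1, -0.7]
opening: 0.719
grasp_force: 65.9
```

```bash
python3 - <<'E'
from h import *
print(pose(),plan([.425,-.23,-.0277],np.deg2rad(88.3)))
E
```

```text
(array([ 0.4205839 , -0.22849515, -0.02221906]), array([[-9.99569477e-01,  2.93331914e-02,  6.52219155e-04],
       [ 2.93328132e-02,  9.99569531e-01, -5.81986806e-04],
       [-6.69009926e-04, -5.62604825e-04, -9.99999618e-01]])) (array([-0.018, -0.005,  0.022]), array([-0.001,  0.001,  0.001]))
```

Call:
arm_command --dp '[[0,0,0.01],[0,0,0.018],[0,0,0.024],[0,0,0.024]]' --turn '[[0,0,0],[0,0,0],[0,0,0],[0,0,0]]' --jaw '[0.6,0.6,0.6,0.6]'

```text
time_s: 14.18
eef_pos: [0.4202, -0.2282, -0.0286]
eef_rot: [-0.0, 0.015, 1.0, 0.0]
wrist_force: [-1.1, 1.0, 2.4]
opening: 0.716
grasp_force: 66.5
```

Call:
arm_command --dp '[[0,0,0],[0,0,0],[0,0,0],[0,0,-0.1],[0,0,-0.35]]' --turn '[[0,0,0],[0,0,0],[0,0,0],[0,0,0],[0,0,0]]' --jaw '[0.85,1,1,1,1]'

```text
time_s: 14.8
eef_pos: [0.418, -0.2263, 0.0571]
eef_rot: [-0.003, 0.015, 1.0, 0.002]
wrist_force: [1.2, -0.4, 0.9]
opening: 1.001
grasp_force: 0.0
```

Call:
arm_command --dp '[[0,0,-0.2],[0,0,-0.4],[0,0,-0.6],[0,0,-0.6]]' --turn '[[0,0,0],[0,0,0],[0,0,0],[0,0,0]]' --jaw '[1,1,1,1]'

```text
time_s: 15.3
eef_pos: [0.4226, -0.2302, 0.2135]
eef_rot: [0.003, 0.015, 1.0, -0.003]
wrist_force: [-0.2, -0.4, -0.8]
opening: 1.007
grasp_force: 0.0
```

```bash
python3 - <<'E'
from h import *
P=pose();im=camera('wrist');cv2.imwrite('pics/w7.png',im);print(P[0])
print('pad',circ(im,P,(.42,-.228),.019,.017))
t=camera('top');cv2.imwrite('pics/t7.png',t)
print('pan',circ(t,None,(.446,.238),.024,.032,cam='top'),'sv',circ(t,None,(.547,-.345),.024,.032,cam='top'))
print('deck58',circ(t,None,(.55,-.0185),.077,.029,cam='top'),circ(t,None,(.55,-.0185),.077,.033,cam='top'))
print(plan([.41,.237,.2],np.pi/2))
E
```

```text
[ 0.42255315 -0.23018146  0.21351562]
pad (array([ 0.4209, -0.2277]), np.float64(956.0))
pan (array([0.4457, 0.2392]), np.float64(733.4)) sv (array([ 0.5492, -0.3462]), np.float64(598.9))
deck58 (array([ 0.5511, -0.0167]), np.float64(870.7)) (array([ 0.5491, -0.0076]), np.float64(492.7))
(array([0.096, 1.859, 0.034]), array([-0.001,  0.001, -0.056]))
```

Call:
arm_command --dp '[[-0.01,0.15,0],[-0.02,0.35,0],[-0.03,0.55,0],[-0.04,0.75,0],[-0.046,0.93,0]]' --turn '[[0,0,0],[0,0,0],[0,0,0],[0,0,0],[0,0,0]]' --jaw '[1,1,1,1,1]'

```text
time_s: 16.02
eef_pos: [0.4372, 0.0058, 0.2068]
eef_rot: [-0.002, 0.015, 1.0, 0.0]
wrist_force: [0.7, 0.6, 0.6]
opening: 1.001
grasp_force: 0.0
```

Call:
arm_command --dp '[[0,0.2,0],[0,0.4,0.05],[0,0.6,0.15],[0,0.8,0.2],[0,0.93,0.25]]' --turn '[[0,0,0],[0,0,0],[0,0,0],[0,0,0],[0,0,0]]' --jaw '[1,1,1,1,1]'

```text
time_s: 16.65
eef_pos: [0.4434, 0.238, 0.1435]
eef_rot: [-0.002, 0.014, 1.0, -0.0]
wrist_force: [0.5, 0.2, 0.4]
opening: 1.002
grasp_force: 0.0
```

Call:
arm_command --dp '[[0,0,0],[0,0,0],[0,0,0]]' --turn '[[0,0,0],[0,0,0],[0,0,0]]' --jaw '[1,1,1]'

```text
time_s: 17.02
eef_pos: [0.4455, 0.2352, 0.1463]
eef_rot: [-0.0, 0.015, 1.0, -0.0]
wrist_force: [-0.5, 0.0, 0.5]
opening: 0.999
grasp_force: 0.0
```

```bash
python3 - <<'E'
from h import *
P=pose();im=camera('wrist');cv2.imwrite('pics/w8.png',im);print(P[0],P[1][:,1],get_obs()['q'])
print('pan',circ(im,P,(.4457,.239),.024,.032),circ(im,P,(.4457,.239),.024,.029))
E
```

```text
[0.44554197 0.2352495  0.14628411] [ 3.06505469e-02  9.99530126e-01 -2.67836242e-04] [ 2.49925410e-01  7.90136521e-02  1.83652626e+00 -1.97496412e-04
  1.22572230e+00 -1.28999872e+00]
pan (array([0.4451, 0.2385]), np.float64(1025.3)) (array([0.441 , 0.2381]), np.float64(599.8))
```

Call:
arm_command --dp '[[0.002,0.013,0.15],[0.002,0.013,0.35],[0.002,0.013,0.55],[0.002,0.013,0.65],[0.002,0.013,0.697]]' --turn '[[0,0,0],[0,0,0],[0,0,0],[0,0,0],[0,0,0]]' --jaw '[1,1,1,1,1]'

```text
time_s: 17.7
eef_pos: [0.4444, 0.2386, -0.0291]
eef_rot: [-0.001, 0.015, 1.0, -0.0]
wrist_force: [-0.3, 0.5, -0.4]
opening: 0.999
grasp_force: 0.0
```

Call:
arm_command --dp '[[0,0,0],[0,0,0],[0,0,0],[0,0,0],[0,0,0]]' --turn '[[0,0,0],[0,0,0],[0,0,0],[0,0,0],[0,0,0]]' --jaw '[1,0.8,0.7,0.6,0.6]'

```text
time_s: 18.32
eef_pos: [0.4465, 0.2398, -0.0258]
eef_rot: [0.001, 0.014, 1.0, 0.0]
wrist_force: [-2.2, -2.0, 7.9]
opening: 0.723
grasp_force: 63.8
```

Call:
arm_command --dp '[[0,0,-0.05],[0,0,-0.25],[0,0,-0.5],[0,0,-0.75],[0,0,-0.85]]' --turn '[[0,0,0],[0,0,0],[0,0,0],[0,0,0],[0,0,0]]' --jaw '[0.6,0.6,0.6,0.6,0.6]'

```text
time_s: 18.95
eef_pos: [0.4472, 0.2403, 0.1905]
eef_rot: [0.004, 0.014, 1.0, 0.001]
wrist_force: [-0.6, 0.8, -1.5]
opening: 0.724
grasp_force: 66.0
```

```bash
python3 - <<'E'
from h import *
print(pose(),get_obs()['opening'],plan([.5495,-.018,.185],np.deg2rad(88.3)))
t=camera('top')
for z,r in((.077,.029),(.077,.033),(.07,.029)):print('deck',circ(t,None,(.55,-.0185),z,r,cam='top'))
f=lambda im,x,y,w,h:cv2.resize(im[y:y+h,x:x+w],(400,300),interpolation=cv2.INTER_CUBIC)
s=camera('scene')
cv2.imwrite('pics/c4.png',np.hstack([f(t,237,180,80,60),f(s,180,150,160,120)]))
E
```

```text
(array([0.44717605, 0.24029931, 0.19046318]), array([[-0.99954641,  0.02891988,  0.00840285],
       [ 0.02894001,  0.99957854,  0.00228405],
       [-0.00833325,  0.00252619, -0.99996209]])) 0.7236694609672322 (array([-0.439, -1.021,  0.023]), array([0.005, 0.016, 0.001]))
deck (array([ 0.551 , -0.0168]), np.float64(927.1))
deck (array([ 0.5471, -0.0082]), np.float64(534.5))
deck (array([ 0.5519, -0.0167]), np.float64(938.7))
```

View pics/c4.png

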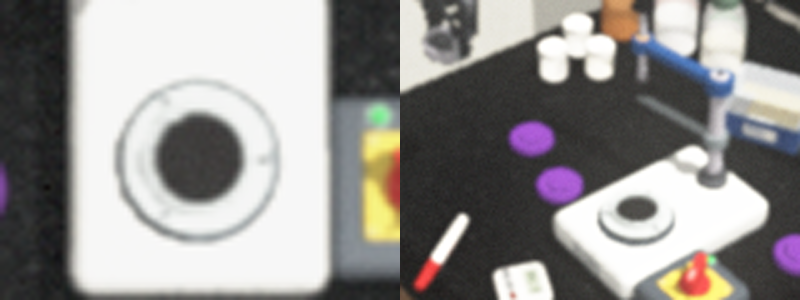

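Pan is held. The deck recess shows as the dark disc at top (277,211). Next I'll move near the deck and measure with the wrist camera.

Call:
arm_command --dp '[[-0.05,-0.1,0],[-0.15,-0.28,0],[-0.25,-0.47,0],[-0.36,-0.66,0],[-0.46,-0.85,0]]' --turn '[[0,0,0],[0,0,0],[0,0,0],[0,0,0],[0,0,0]]' --jaw '[0.6,0.6,0.6,0.6,0.6]'

```text
time_s: 19.68
eef_pos: [0.5533, 0.0223, 0.1829]
eef_rot: [-0.001, 0.015, 1.0, 0.0]
wrist_force: [1.1, 0.0, -0.4]
opening: 0.721
grasp_force: 66.0
```

Call:
arm_command --dp '[[-0.05,-0.08,0],[-0.11,-0.16,0],[-0.11,-0.17,0],[-0.11,-0.17,0],[-0.11,-0.17,0]]' --turn '[[0,0,0],[0,0,0],[0,0,0],[0,0,0],[0,0,0]]' --jaw '[0.6,0.6,0.6,0.6,0.6]'

```text
time_s: 20.3
eef_pos: [0.5793, -0.0183, 0.1842]
eef_rot: [-0.0, 0.014, 1.0, 0.0]
wrist_force: [0.3, 0.2, -0.5]
opening: 0.725
grasp_force: 65.9
```

```bash
python3 - <<'E'
from h import *
P=pose();im=camera('wrist');cv2.imwrite('pics/w9.png',im);print(P[0],P[1][:,1])
for z,r in((.077,.029),(.077,.033),(.07,.029)):print('deck',circ(im,P,(.55,-.0185),z,r))
E
```

```text
[ 0.57926605 -0.01832358  0.18424852] [2.80175773e-02 9.99607328e-01 4.52053631e-04]
deck (array([ 0.5504, -0.0181]), np.float64(713.6))
deck (array([ 0.5496, -0.0131]), np.float64(410.3))
deck (array([ 0.5509, -0.018 ]), np.float64(786.9))
```

View pics/w9.png

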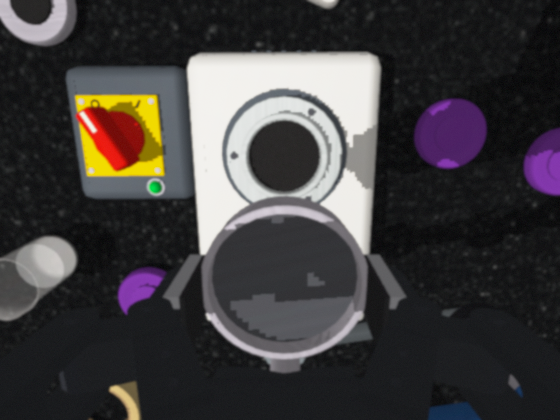

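```bash
python3 - <<'E'
from h import *
P=pose();im=cv2.imread('pics/w9.png')
for off in(.0258,.0287):
  c=circ(im,P,P[0][:2],P[0][2]+off+.024,.032);print(off,c,c[0]-P[0][:2], world('wrist',(285.5,278),P[0][2]+off+.024,P)[:2]-P[0][:2])
E
```

```text
0.0258 (array([ 0.5783, -0.0181]), np.float64(566.2)) [-0.00115286  0.00034714] [-0.00486029  0.00099424]
0.0287 (array([ 0.576 , -0.0185]), np.float64(415.3)) [-3.45286039e-03 -5.28609905e-05] [-0.00631226  0.00102669]
```

Call:
arm_command --dp '[[0.05,-0.001,0],[0.109,-0.002,0.1],[0.109,-0.002,0.25],[0.109,-0.002,0.4],[0.109,-0.002,0.48]]' --turn '[[0,0,0],[0,0,0],[0,0,0],[0,0,0],[0,0,0]]' --jaw '[0.6,0.6,0.6,0.6,0.6]'

```text
time_s: 20.98
eef_pos: [0.5504, -0.0185, 0.0626]
eef_rot: [-0.002, 0.014, 1.0, 0.0]
wrist_force: [-1.3, 0.1, -0.8]
opening: 0.722
grasp_force: 66.0
```

Call:
arm_command --dp '[[0,0,0],[0,0,0],[0,0,0]]' --turn '[[0,0,0],[0,0,0],[0,0,0]]' --jaw '[0.6,0.6,0.6]'

```text
time_s: 21.35
eef_pos: [0.5537, -0.0194, 0.0661]
eef_rot: [0.001, 0.015, 1.0, -0.0]
wrist_force: [-0.4, -0.1, -1.7]
opening: 0.721
grasp_force: 65.9
```

```bash
python3 - <<'E'
from h import *
P=pose();print(P[0],P[1][:,2],plan([.552,-.018,.047]))
E
```

```text
[ 0.55369794 -0.01942276  0.06607385] [ 2.55194915e-03 -6.51750433e-04 -9.99996531e-01] (array([0.007, 0.006, 0.076]), array([-0.001,  0.005,  0.   ]))
```

Call:
arm_command --dp '[[0.005,0.004,0.03],[0.005,0.004,0.06],[0.005,0.004,0.072],[0.005,0.004,0.072],[0.005,0.004,0.072]]' --turn '[[0,0,0],[0,0,0],[0,0,0],[0,0,0],[0,0,0]]' --jaw '[0.6,0.6,0.6,0.6,0.6]'

```text
time_s: 21.98
eef_pos: [0.5515, -0.0182, 0.0464]
eef_rot: [-0.0, 0.015, 1.0, 0.0]
wrist_force: [0.1, -0.5, -1.1]
opening: 0.721
grasp_force: 66.1
```

Call:
arm_command --dp '[[0,0,0.004],[0,0,0.009],[0,0,0.009]]' --turn '[[0,0,0],[0,0,0],[0,0,0]]' --jaw '[0.6,0.6,0.6]'

```text
time_s: 22.35
eef_pos: [0.5515, -0.0182, 0.0462]
eef_rot: [-0.0, 0.015, 1.0, -0.0]
wrist_force: [-8.6, 2.0, 16.2]
opening: 0.722
grasp_force: 67.8
```

Call:
arm_command --dp '[[0,0,-0.006],[0,0,-0.006],[0,0,-0.006],[0,0,-0.006],[0,0,-0.1]]' --turn '[[0,0,0],[0,0,0],[0,0,0],[0,0,0],[0,0,0]]' --jaw '[0.6,0.85,1,1,1]'

```text
time_s: 22.98
eef_pos: [0.5496, -0.0178, 0.0675]
eef_rot: [-0.002, 0.015, 1.0, 0.001]
wrist_force: [0.2, -0.0, 0.8]
opening: 1.001
grasp_force: 0.0
```

Call:
arm_command --dp '[[0,0,-0.2],[0,0,-0.4],[0,0,-0.5],[0,0,-0.5],[0,0,-0.5]]' --turn '[[0,0,0],[0,0,0],[0,0,0],[0,0,0],[0,0,0]]' --jaw '[1,1,1,1,1]'

```text
time_s: 23.6
eef_pos: [0.5507, -0.018, 0.1929]
eef_rot: [-0.001, 0.015, 1.0, 0.0]
wrist_force: [-0.0, -0.7, -0.4]
opening: 1.001
grasp_force: 0.0
```

```bash
python3 - <<'E'
from h import *
P=pose();im=camera('wrist');cv2.imwrite('pics/w10.png',im);print(P[0])
for z in(.096,.101):print('pan on deck',circ(im,P,(.5505,-.018),z,.032),circ(im,P,(.5505,-.018),z,.029))
t=camera('top');cv2.imwrite('pics/t10.png',t)
print('sv',circ(t,None,(.547,-.345),.024,.032,cam='top'),'lid',circ(t,None,(.421,-.228),.019,.017,cam='top'))
print(plan([.548,-.3455,.16],np.deg2rad(88.3)))
E
```

```text
[ 0.55070341 -0.01802064  0.19292331]
pan on deck (array([ 0.5532, -0.0152]), np.float64(344.3)) (array([ 0.5509, -0.0182]), np.float64(596.0))
pan on deck (array([ 0.5513, -0.0141]), np.float64(336.2)) (array([ 0.5499, -0.0183]), np.float64(501.1))
sv (array([ 0.5468, -0.3436]), np.float64(773.1)) lid (array([ 0.4224, -0.2263]), np.float64(876.9))
(array([-0.029, -1.31 ,  0.129]), array([ 0.001, -0.006,  0.001]))
```

Call:
arm_command --dp '[[0,-0.15,0],[-0.01,-0.35,0],[-0.02,-0.55,0.02],[-0.02,-0.75,0.05],[-0.03,-0.95,0.08]]' --turn '[[0,0,0],[0,0,0],[0,0,0],[0,0,0],[0,0,0]]' --jaw '[1,1,1,1,1]'

```text
time_s: 24.32
eef_pos: [0.5511, -0.2569, 0.1724]
eef_rot: [-0.001, 0.015, 1.0, 0.001]
wrist_force: [0.3, 0.8, -0.1]
opening: 0.998
grasp_force: 0.0
```

Call:
arm_command --dp '[[0,-0.15,0.05],[0,-0.3,0.1],[0,-0.355,0.1],[0,-0.355,0.1],[0,-0.355,0.1]]' --turn '[[0,0,0],[0,0,0],[0,0,0],[0,0,0],[0,0,0]]' --jaw '[1,1,1,1,1]'

```text
time_s: 24.95
eef_pos: [0.5498, -0.3433, 0.1495]
eef_rot: [0.0, 0.014, 1.0, 0.0]
wrist_force: [0.2, -0.3, 0.1]
opening: 1.003
grasp_force: 0.0
```

```bash
python3 - <<'E'
from h import *
P=pose();im=camera('wrist');cv2.imwrite('pics/w11.png',im);print(P[0],P[1][:,1])
c=circ(im,P,(.547,-.3445),.024,.032);print(c,circ(im,P,(.547,-.3445),.024,.029),plan([*c[0],-.027]))
E
```

```text
[ 0.54978491 -0.34327949  0.14951302] [2.82826463e-02 9.99599885e-01 4.03231399e-04]
(array([ 0.5463, -0.3458]), np.float64(813.0)) (array([ 0.5413, -0.3464]), np.float64(596.4)) (array([ 0.014, -0.011,  0.707]), array([ 0.   ,  0.001, -0.   ]))
```

Call:
arm_command --dp '[[0.014,-0.011,0.15],[0.014,-0.011,0.35],[0.014,-0.011,0.55],[0.014,-0.011,0.65],[0.014,-0.011,0.703]]' --turn '[[0,0,0],[0,0,0],[0,0,0],[0,0,0],[0,0,0]]' --jaw '[1,1,1,1,1]'

```text
time_s: 25.62
eef_pos: [0.5456, -0.3455, -0.0277]
eef_rot: [-0.001, 0.014, 1.0, 0.001]
wrist_force: [0.5, 0.6, -0.1]
opening: 1.001
grasp_force: 0.0
```

Call:
arm_command --dp '[[0,0,0],[0,0,0],[0,0,0],[0,0,0],[0,0,0]]' --turn '[[0,0,0],[0,0,0],[0,0,0],[0,0,0],[0,0,0]]' --jaw '[1,0.8,0.7,0.6,0.6]'

```text
time_s: 26.25
eef_pos: [0.5474, -0.3483, -0.0238]
eef_rot: [0.002, 0.015, 1.0, -0.001]
wrist_force: [-0.3, 1.4, 5.7]
opening: 0.72
grasp_force: 65.5
```

Call:
arm_command --dp '[[0,0,-0.05],[0,0,-0.25],[0,0,-0.5],[0,0,-0.75],[0,0,-0.87]]' --turn '[[0,0,0],[0,0,0],[0,0,0],[0,0,0],[0,0,0]]' --jaw '[0.6,0.6,0.6,0.6,0.6]'

```text
time_s: 26.88
eef_pos: [0.5474, -0.3486, 0.1974]
eef_rot: [0.003, 0.015, 1.0, -0.003]
wrist_force: [0.1, -0.5, -1.5]
opening: 0.718
grasp_force: 65.7
```

```bash
python3 - <<'E'
from h import *
print(get_obs()['opening'],plan([.58,-.018,.19]))
E
```

```text
0.7184496330197142 (array([-0.092,  1.326,  0.023]), array([-0.01 ,  0.011,  0.   ]))
```

Call:
arm_command --dp '[[-0.01,0.12,0],[-0.03,0.3,0],[-0.05,0.5,0.01],[-0.07,0.7,0.01],[-0.08,0.9,0.02]]' --turn '[[0,0,0],[0,0,0],[0,0,0],[0,0,0],[0,0,0]]' --jaw '[0.6,0.6,0.6,0.6,0.6]'

```text
time_s: 27.5
eef_pos: [0.5727, -0.1215, 0.1875]
eef_rot: [0.001, 0.015, 1.0, -0.0]
wrist_force: [0.7, -0.3, -1.6]
opening: 0.722
grasp_force: 65.7
```

Call:
arm_command --dp '[[-0.005,0.17,0],[-0.012,0.33,0],[-0.012,0.426,0],[-0.012,0.426,0],[-0.012,0.426,0]]' --turn '[[0,0,0],[0,0,0],[0,0,0],[0,0,0],[0,0,0]]' --jaw '[0.6,0.6,0.6,0.6,0.6]'

```text
time_s: 28.12
eef_pos: [0.5787, -0.0171, 0.1867]
eef_rot: [0.0, 0.015, 1.0, -0.0]
wrist_force: [0.0, 0.1, -1.8]
opening: 0.719
grasp_force: 65.7
```

```bash
python3 - <<'E'
from h import *
P=pose();im=camera('wrist');cv2.imwrite('pics/w12.png',im);print(P[0],P[1][:,2])
print('pan',circ(im,P,(.5505,-.018),.096,.032),circ(im,P,(.5505,-.018),.096,.029))
print('held',circ(im,P,P[0][:2]-[.001,0],P[0][2]+.025+.024,.032))
print(plan([.552,-.018,.085]))
E
```

```text
[ 0.57865174 -0.01707498  0.18673359] [ 8.62966730e-04 -6.57535899e-04 -9.99999411e-01]
pan (array([ 0.5532, -0.0154]), np.float64(391.4)) (array([ 0.5508, -0.0182]), np.float64(546.0))
held (array([ 0.5776, -0.0167]), np.float64(524.6))
(array([ 0.107, -0.005,  0.406]), array([-0.001,  0.001,  0.   ]))
```

View pics/w12.png

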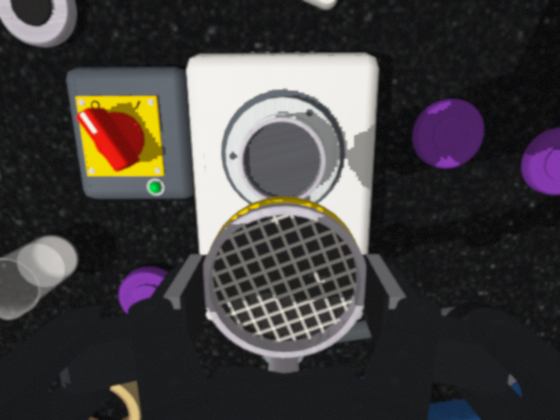

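The pan is nested (dark-floored ring at (285,160)) and the yellow sieve is held centred. Descending.

Call:
arm_command --dp '[[0.05,-0.003,0],[0.107,-0.006,0.1],[0.107,-0.006,0.25],[0.107,-0.006,0.37],[0.107,-0.006,0.42]]' --turn '[[0,0,0],[0,0,0],[0,0,0],[0,0,0],[0,0,0]]' --jaw '[0.6,0.6,0.6,0.6,0.6]'

```text
time_s: 28.8
eef_pos: [0.5498, -0.0176, 0.0792]
eef_rot: [-0.002, 0.015, 1.0, 0.0]
wrist_force: [-0.3, 0.7, -1.3]
opening: 0.719
grasp_force: 65.7
```

Call:
arm_command --dp '[[0,0,0],[0,0,0.02],[0,0,0.03],[0,0,0.03],[0,0,0.03]]' --turn '[[0,0,0],[0,0,0],[0,0,0],[0,0,0],[0,0,0]]' --jaw '[0.6,0.6,0.6,0.6,0.6]'

```text
time_s: 29.42
eef_pos: [0.552, -0.0172, 0.0739]
eef_rot: [0.0, 0.015, 1.0, -0.0]
wrist_force: [-0.9, -0.4, -0.7]
opening: 0.716
grasp_force: 65.7
```

```bash
python3 - <<'E'
from h import *
P=pose();print(P[0],P[1][:,2],plan([.5518,-.0183,.066]))
E
```

```text
[ 0.55198798 -0.01722671  0.07387224] [ 5.27022543e-04 -1.52841086e-04 -9.99999849e-01] (array([ 0.001, -0.004,  0.031]), array([-0.   ,  0.001,  0.   ]))
```

Call:
arm_command --dp '[[0.001,-0.004,0.01],[0.001,-0.004,0.02],[0.001,-0.004,0.03],[0.001,-0.004,0.03]]' --turn '[[0,0,0],[0,0,0],[0,0,0],[0,0,0]]' --jaw '[0.6,0.6,0.6,0.6]'

```text
time_s: 29.92
eef_pos: [0.5514, -0.0183, 0.0671]
eef_rot: [-0.0, 0.015, 1.0, -0.0]
wrist_force: [-4.9, 0.3, 9.0]
opening: 0.72
grasp_force: 66.8
```

Call:
arm_command --dp '[[0,0,-0.003],[0,0,-0.003],[0,0,-0.003],[0,0,-0.003],[0,0,-0.1]]' --turn '[[0,0,0],[0,0,0],[0,0,0],[0,0,0],[0,0,0]]' --jaw '[0.6,0.85,1,1,1]'

```text
time_s: 30.55
eef_pos: [0.5496, -0.0178, 0.0892]
eef_rot: [-0.002, 0.015, 1.0, 0.001]
wrist_force: [-0.1, -0.4, -0.3]
opening: 1.0
grasp_force: 0.0
```

Call:
arm_command --dp '[[0,0,-0.2],[0,0,-0.4],[0,0,-0.45],[0,0,-0.45],[0,0,-0.45]]' --turn '[[0,0,0],[0,0,0],[0,0,0],[0,0,0],[0,0,0]]' --jaw '[1,1,1,1,1]'

```text
time_s: 31.18
eef_pos: [0.5503, -0.0179, 0.2014]
eef_rot: [-0.002, 0.015, 1.0, 0.0]
wrist_force: [-0.3, -0.4, -0.9]
opening: 0.998
grasp_force: 0.0
```

```bash
python3 - <<'E'
from h import *
P=pose();im=camera('wrist');cv2.imwrite('pics/w13.png',im);print(P[0])
for z in(.115,.12):print('sieve',circ(im,P,(.5505,-.018),z,.032),circ(im,P,(.5505,-.018),z,.029))
t=camera('top');cv2.imwrite('pics/t13.png',t)
c=circ(t,None,(.421,-.228),.019,.017,cam='top');print('lid',c)
print(plan([.4215,-.227,.16]))
E
```

```text
[ 0.55027973 -0.0179263   0.20142784]
sieve (array([ 0.5508, -0.0146]), np.float64(350.8)) (array([ 0.5515, -0.0181]), np.float64(504.3))
sieve (array([ 0.5396, -0.0272]), np.float64(368.4)) (array([ 0.5504, -0.0179]), np.float64(436.1))
lid (array([ 0.4224, -0.2262]), np.float64(874.8))
(array([ 0.49 , -0.851,  0.167]), array([ 0.001, -0.007,  0.   ]))
```

Sieve nested. Back to the lid.

Call:
arm_command --dp '[[0.08,-0.14,0],[0.2,-0.34,0],[0.31,-0.55,0.05],[0.42,-0.74,0.1],[0.49,-0.851,0.16]]' --turn '[[0,0,0],[0,0,0],[0,0,0],[0,0,0],[0,0,0]]' --jaw '[1,1,1,1,1]'

```text
time_s: 31.9
eef_pos: [0.4211, -0.2289, 0.1623]
eef_rot: [-0.001, 0.016, 1.0, 0.0]
wrist_force: [0.3, -0.3, 0.3]
opening: 1.0
grasp_force: 0.0
```

Call:
arm_command --dp '[[0,0,0],[0,0,0],[0,0,0]]' --turn '[[0,0,0],[0,0,0],[0,0,0]]' --jaw '[1,1,1]'

```text
time_s: 32.28
eef_pos: [0.4235, -0.2265, 0.1638]
eef_rot: [0.0, 0.014, 1.0, -0.0]
wrist_force: [-0.2, -1.0, -0.2]
opening: 1.0
grasp_force: 0.0
```

```bash
python3 - <<'E'
from h import *
P=pose();im=camera('wrist');cv2.imwrite('pics/w14.png',im);print(P[0])
c=circ(im,P,(.421,-.2275),.019,.017);print('pad',c,plan([*c[0],-.0285]))
E
```

```text
[ 0.42353102 -0.22649479  0.16377683]
pad (array([ 0.4209, -0.2277]), np.float64(946.7)) (array([ 0.011, -0.005,  0.769]), array([-0.   ,  0.001,  0.   ]))
```

Call:
arm_command --dp '[[0.008,-0.005,0.18],[0.008,-0.005,0.4],[0.008,-0.005,0.6],[0.008,-0.005,0.72],[0.008,-0.005,0.769]]' --turn '[[0,0,0],[0,0,0],[0,0,0],[0,0,0],[0,0,0]]' --jaw '[1,1,1,1,1]'

```text
time_s: 32.95
eef_pos: [0.4203, -0.227, -0.0302]
eef_rot: [-0.001, 0.014, 1.0, 0.001]
wrist_force: [0.0, 0.3, 0.1]
opening: 1.003
grasp_force: 0.0
```

Call:
arm_command --dp '[[0,0,0],[0,0,0],[0,0,0],[0,0,0],[0,0,0]]' --turn '[[0,0,0],[0,0,0],[0,0,0],[0,0,0],[0,0,0]]' --jaw '[1,0.8,0.7,0.6,0.6]'

```text
time_s: 33.58
eef_pos: [0.422, -0.2294, -0.0265]
eef_rot: [0.001, 0.015, 1.0, -0.001]
wrist_force: [-1.9, 2.4, 10.0]
opening: 0.714
grasp_force: 62.5
```

Call:
arm_command --dp '[[0,0,-0.05],[0,0,-0.25],[0,0,-0.5],[0,0,-0.75],[0,0,-0.87]]' --turn '[[0,0,0],[0,0,0],[0,0,0],[0,0,0],[0,0,0]]' --jaw '[0.6,0.6,0.6,0.6,0.6]'

```text
time_s: 34.2
eef_pos: [0.4222, -0.2297, 0.1943]
eef_rot: [0.003, 0.015, 1.0, -0.003]
wrist_force: [0.1, -0.6, -1.6]
opening: 0.713
grasp_force: 65.6
```

```bash
python3 - <<'E'
from h import *
print(get_obs()['opening'],plan([.58,-.018,.19]))
E
```

```text
0.712984791620571 (array([-0.606,  0.865,  0.016]), array([-0.01 ,  0.011,  0.   ]))
```

Call:
arm_command --dp '[[-0.08,0.12,0],[-0.22,0.3,0],[-0.36,0.5,0],[-0.5,0.7,0.01],[-0.606,0.865,0.016]]' --turn '[[0,0,0],[0,0,0],[0,0,0],[0,0,0],[0,0,0]]' --jaw '[0.6,0.6,0.6,0.6,0.6]'

```text
time_s: 34.83
eef_pos: [0.5797, -0.0147, 0.1862]
eef_rot: [0.001, 0.014, 1.0, -0.0]
wrist_force: [0.3, -1.0, -1.0]
opening: 0.716
grasp_force: 65.7
```

Call:
arm_command --dp '[[0,0,0],[0,0,0],[0,0,0],[0,0,0]]' --turn '[[0,0,0],[0,0,0],[0,0,0],[0,0,0]]' --jaw '[0.6,0.6,0.6,0.6]'

```text
time_s: 35.33
eef_pos: [0.5782, -0.0178, 0.1851]
eef_rot: [0.0, 0.015, 1.0, -0.0]
wrist_force: [-0.9, 0.3, -1.3]
opening: 0.719
grasp_force: 65.6
```

```bash
python3 - <<'E'
from h import *
P=pose();im=camera('wrist');cv2.imwrite('pics/w15.png',im);print(P[0],P[1][:,2])
print('sieve',circ(im,P,(.551,-.018),.115,.032),circ(im,P,(.551,-.018),.115,.029))
c=circ(im,P,P[0][:2]-[.001,0],P[0][2]+.0265+.019,.017);print('held',c,c[0]-P[0][:2])
print(plan([.552,-.018,.0955]))
E
```

```text
[ 0.57823423 -0.01781627  0.18514276] [ 3.32507604e-04 -1.97457065e-04 -9.99999925e-01]
sieve (array([ 0.559, -0.017]), np.float64(340.0)) (array([ 0.5514, -0.018 ]), np.float64(434.5))
held (array([ 0.5767, -0.0174]), np.float64(592.6)) [-0.00153423  0.00041627]
(array([ 0.105, -0.004,  0.358]), array([-0.   ,  0.001,  0.   ]))
```

View pics/w15.png

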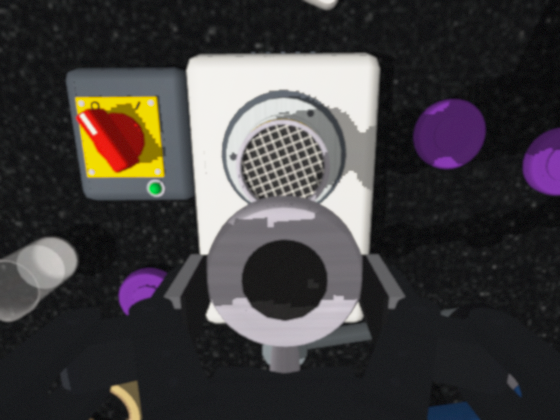

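The sieve is seated on the pan at (283,160) and the lid is held level. Lowering.

Call:
arm_command --dp '[[0.05,-0.002,0],[0.103,-0.004,0.05],[0.103,-0.004,0.2],[0.103,-0.004,0.3],[0.103,-0.004,0.34]]' --turn '[[0,0,0],[0,0,0],[0,0,0],[0,0,0],[0,0,0]]' --jaw '[0.6,0.6,0.6,0.6,0.6]'

```text
time_s: 36.0
eef_pos: [0.5509, -0.0168, 0.0983]
eef_rot: [-0.002, 0.015, 1.0, 0.0]
wrist_force: [0.1, -0.4, -0.4]
opening: 0.717
grasp_force: 65.7
```

Call:
arm_command --dp '[[0,0,0],[0,0,0.02],[0,0,0.03],[0,0,0.03],[0,0,0.03]]' --turn '[[0,0,0],[0,0,0],[0,0,0],[0,0,0],[0,0,0]]' --jaw '[0.6,0.6,0.6,0.6,0.6]'

```text
time_s: 36.62
eef_pos: [0.5529, -0.017, 0.0926]
eef_rot: [0.0, 0.015, 1.0, -0.0]
wrist_force: [0.5, 0.3, -0.5]
opening: 0.715
grasp_force: 65.7
```

```bash
python3 - <<'E'
from h import *
P=pose();print(P[0],P[1][:,2],plan([.5523,-.0183,.083]))
E
```

```text
[ 0.55294598 -0.0170088   0.09256139] [ 4.05333197e-04 -1.09880467e-04 -9.99999912e-01] (array([ 0.002, -0.005,  0.038]), array([-0.   ,  0.001,  0.   ]))
```

Call:
arm_command --dp '[[0.001,-0.004,0.012],[0.001,-0.004,0.026],[0.001,-0.004,0.04],[0.001,-0.004,0.04]]' --turn '[[0,0,0],[0,0,0],[0,0,0],[0,0,0]]' --jaw '[0.6,0.6,0.6,0.6]'

```text
time_s: 37.12
eef_pos: [0.5525, -0.018, 0.0835]
eef_rot: [-0.0, 0.015, 1.0, -0.0]
wrist_force: [-4.6, 0.9, 9.9]
opening: 0.715
grasp_force: 67.0
```

Call:
arm_command --dp '[[0,0,-0.004],[0,0,-0.004],[0,0,-0.004],[0,0,-0.004],[0,0,-0.1]]' --turn '[[0,0,0],[0,0,0],[0,0,0],[0,0,0],[0,0,0]]' --jaw '[0.6,0.85,1,1,1]'

```text
time_s: 37.75
eef_pos: [0.5506, -0.0176, 0.1054]
eef_rot: [-0.002, 0.015, 1.0, 0.001]
wrist_force: [-0.7, -0.6, -0.4]
opening: 1.003
grasp_force: 0.0
```

Call:
arm_command --dp '[[0,0,-0.2],[0,0,-0.4],[0,0,-0.6],[0,0,-0.8],[0,0,-1.0]]' --turn '[[0,0,0],[0,0,0],[0,0,0],[0,0,0],[0,0,0]]' --jaw '[1,1,1,1,1]'

```text
time_s: 38.38
eef_pos: [0.5523, -0.0179, 0.3589]
eef_rot: [0.0, 0.015, 1.0, -0.0]
wrist_force: [0.2, -0.5, -0.2]
opening: 1.001
grasp_force: 0.0
```

```bash
python3 - <<'E'
from h import *
P=pose();im=camera('wrist');cv2.imwrite('pics/w16.png',im);print(P[0])
for z in(.129,.134):print('lid pad',circ(im,P,(.551,-.018),z,.017))
print(plan([.63,.107,.38]))
E
```

```text
[ 0.55227613 -0.01791184  0.35892139]
lid pad (array([ 0.5518, -0.0175]), np.float64(855.2))
lid pad (array([ 0.551 , -0.0175]), np.float64(832.0))
(array([-0.287,  0.51 , -0.05 ]), array([-0.005,  0.021,  0.   ]))
```

Call:
arm_command --dp '[[-0.06,0.11,-0.02],[-0.12,0.22,-0.05],[-0.18,0.34,-0.08],[-0.26,0.51,-0.08],[-0.26,0.51,-0.08]]' --turn '[[0,0,0],[0,0,0],[0,0,0],[0,0,0],[0,0,0]]' --jaw '[1,1,1,1,1]'

```text
time_s: 39.05
eef_pos: [0.6217, 0.1102, 0.3761]
eef_rot: [-0.001, 0.013, 1.0, 0.0]
wrist_force: [0.9, 0.2, -0.6]
opening: 0.996
grasp_force: 0.0
```

```bash
python3 - <<'E'
from h import *
P=pose();im=camera('wrist');cv2.imwrite('pics/w17.png',im);print(P, get_obs()['q'])
np.save('P17.npy',np.c_[P[1],P[0]])
s=camera('scene');a=cv2.resize(s[150:230,250:330],(420,420),interpolation=cv2.INTER_CUBIC);cv2.imwrite('pics/c17.png',cv2.resize(np.hstack([im,a]),(800,342),interpolation=cv2.INTER_AREA))
print([(z,proj('wrist',[.662,.107,z],P).round()) for z in(.227,.26,.29)])
E
```

```text
(array([0.62167871, 0.11022584, 0.37610986]), array([[-9.99668723e-01,  2.57133593e-02, -1.12584421e-03],
       [ 2.57125760e-02,  9.99669129e-01,  7.04764431e-04],
       [ 1.14359357e-03,  6.75582604e-04, -9.99999118e-01]])) [-1.45628422e-02  2.27292891e-01  1.20704465e+00 -2.13952516e-04
  1.70868237e+00 -1.55834372e+00]
[(0.227, array([282., 225.])), (0.26, array([281., 238.])), (0.29, array([281., 251.]))]
```

View pics/c17.png

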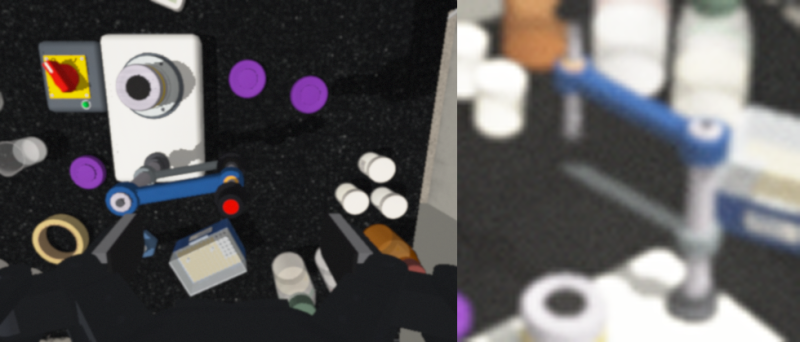

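Call:
arm_command --dp '[[-0.04,0,0],[-0.08,0.0,0.05],[-0.12,0,0.12],[-0.12,0,0.18],[-0.12,0,0.18]]' --turn '[[0,0,0],[0,0,0],[0,0,0],[0,0,0],[0,0,0]]' --jaw '[1,1,1,1,1]'

```text
time_s: 39.78
eef_pos: [0.6501, 0.1066, 0.3293]
eef_rot: [-0.002, 0.015, 1.0, 0.0]
wrist_force: [0.1, -0.1, 0.8]
opening: 1.001
grasp_force: 0.0
```

```bash
python3 - <<'E'
from h import *
from scipy.optimize import least_squares
P=pose();im2=camera('wrist');cv2.imwrite('pics/w18.png',im2);print(P[0])
M=np.load('P17.npy');P1=(M[:,3],M[:,:3]);im1=cv2.imread('pics/w17.png')
def red(im,g,r=40):
    h=cv2.cvtColor(im,cv2.COLOR_BGR2HSV);m=((h[...,0]<8)|(h[...,0]>172))&(h[...,1]>150)&(h[...,2]>100)
    ys,xs=np.nonzero(m);k=np.hypot(xs-g[0],ys-g[1])<r;return np.array([xs[k].mean(),ys[k].mean()]),k.sum()
a=red(im1,(283,253));g=proj('wrist',[.662,.107,.295],P);b=red(im2,g);print(a,g,b)
r=least_squares(lambda X:np.r_[proj('wrist',X,P1)-a[0],proj('wrist',X,P)-b[0]],[.662,.107,.29]);print(r.x.round(4),r.fun)
E
```

```text
[0.65007284 0.1065526  0.32931329]
(array([282.25723473, 253.69453376]), np.int64(311)) [285.02691205 240.58786963] (array([286.81681034, 240.09051724]), np.int64(464))
[0.6593 0.1081 0.3015] [ 0.02291978  0.00581443 -0.01841781 -0.00460352]
```

Call:
arm_command --dp '[[0,0.1,0],[0,0.2,0],[0,0.3,0],[0,0.3,0],[0,0.3,0]]' --turn '[[0,0,0],[0,0,0],[0,0,0],[0,0,0],[0,0,0]]' --jaw '[1,1,1,1,1]'

```text
time_s: 40.45
eef_pos: [0.6534, 0.1816, 0.3325]
eef_rot: [0.0, 0.014, 1.0, -0.0]
wrist_force: [0.0, 0.4, 0.0]
opening: 0.997
grasp_force: 0.0
```

```bash
cat >> h.py <<'E'
def red(im,g,r=40):
    h=cv2.cvtColor(im,cv2.COLOR_BGR2HSV);m=((h[...,0]<8)|(h[...,0]>172))&(h[...,1]>150)&(h[...,2]>100)
    ys,xs=np.nonzero(m);k=np.hypot(xs-g[0],ys-g[1])<r;return np.array([xs[k].mean(),ys[k].mean()]),k.sum()
def shot(n):
    P=pose();im=camera('wrist');cv2.imwrite(f'pics/{n}.png',im);np.save(n+'.npy',np.c_[P[1],P[0]]);return im,P
E
python3 - <<'E'
from h import *
im,P=shot('w19');b=red(im,proj('wrist',[.66,.108,.297],P));print(P[0],b)
from scipy.optimize import least_squares
M=np.load('P17.npy');P1=(M[:,3],M[:,:3]);a=np.array([282.257,253.694])
P2=(np.array([.65007,.10655,.32931]),Ro.from_quat([.015,1,0,-.002]).as_matrix());c=np.array([286.817,240.09])
for o in((P1,a),(P2,c)):
  r=least_squares(lambda X:np.r_[proj('wrist',X,o[0])-o[1],proj('wrist',X,P)-b[0]],[.662,.107,.29]);print(r.x.round(4),r.fun)
E
```

```text
[0.65339711 0.18161928 0.33249311] (array([164.45175439, 236.15131579]), np.int64(456))
[0.661  0.1081 0.297 ] [ 0.02903325 -0.20330354 -0.0232995   0.16619727]
[0.6609 0.1081 0.2971] [ 0.00123882 -0.07302591 -0.00134053  0.07401566]
```

View pics/w19.png

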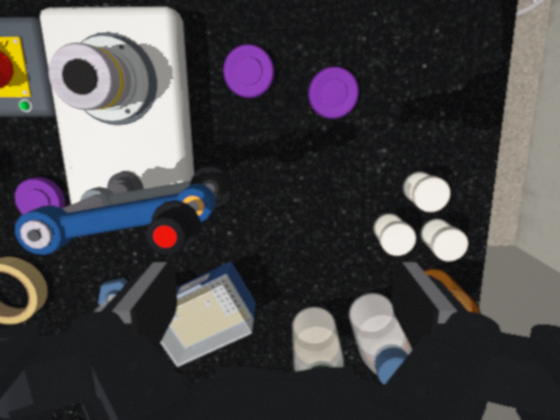

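The knob's red cap is at (165,236), which triangulates to (0.661, 0.108, 0.297). That fits the 130 mm radius from the pivot and the parked angle. Aligning above it with the tool yawed so the swing stays within wrist range.

Call:
arm_command --dp '[[-0.01,-0.07,0],[-0.02,-0.14,0],[-0.03,-0.21,0],[-0.03,-0.295,0],[-0.03,-0.295,0]]' --turn '[[0,0,0.25],[0,0,0.5],[0,0,0.75],[0,0,1.0],[0,0,1.0]]' --jaw '[1,1,1,0.8,0.8]'

```text
time_s: 41.12
eef_pos: [0.6589, 0.1055, 0.3323]
eef_rot: [0.0, 0.274, 0.962, -0.0]
wrist_force: [0.7, 0.8, 0.1]
opening: 0.796
grasp_force: 0.0
```

Call:
arm_command --dp '[[0,0,0],[0,0,0],[0,0,0],[0,0,0]]' --turn '[[0,0,0.2],[0,0,0.333],[0,0,0.333],[0,0,0.333]]' --jaw '[0.8,0.8,0.8,0.8]'

```text
time_s: 41.62
eef_pos: [0.6587, 0.108, 0.3323]
eef_rot: [-0.0, 0.354, 0.935, 0.0]
wrist_force: [-0.0, 0.4, 0.7]
opening: 0.8
grasp_force: 0.0
```

```bash
python3 - <<'E'
from h import *
im,P=shot('w20');b=red(im,proj('wrist',[.661,.108,.297],P));print(P[0],P[1][:,1],b,world('wrist',b[0],.297,P),plan([.661,.108,.247]))
E
```

```text
[0.65867841 0.10800956 0.33232666] [6.62853521e-01 7.48749090e-01 9.97518301e-05] (array([286.0845666 , 224.23890063]), np.int64(473)) [0.66093914 0.1081275  0.297     ] (array([-0.007,  0.006,  0.341]), array([ 0., -0.,  0.]))
```

Call:
arm_command --dp '[[-0.007,0.006,0.1],[-0.007,0.006,0.2],[-0.007,0.006,0.3],[-0.007,0.006,0.335],[-0.007,0.006,0.335]]' --turn '[[0,0,0],[0,0,0],[0,0,0],[0,0,0],[0,0,0]]' --jaw '[0.8,0.8,0.8,0.8,0.8]'

```text
time_s: 42.3
eef_pos: [0.6608, 0.1077, 0.2483]
eef_rot: [-0.0, 0.355, 0.935, -0.0]
wrist_force: [0.0, -0.0, 1.3]
opening: 0.801
grasp_force: 0.0
```

Call:
arm_command --dp '[[0,0,0],[0,0,0],[0,0,0],[0,0,0],[0,0,0]]' --turn '[[0,0,0],[0,0,0],[0,0,0],[0,0,0],[0,0,0]]' --jaw '[0.6,0.4,0.2,0.2,0.2]'

```text
time_s: 42.92
eef_pos: [0.6613, 0.1074, 0.2499]
eef_rot: [0.001, 0.356, 0.935, 0.0]
wrist_force: [-2.7, -0.5, 6.2]
opening: 0.261
grasp_force: 58.9
```

Call:
arm_command --dp '[[0,0,-0.015],[0,0,-0.03],[0,0,-0.045],[0,0,-0.06],[0,0,-0.06]]' --turn '[[0,0,0],[0,0,0],[0,0,0],[0,0,0],[0,0,0]]' --jaw '[0.2,0.2,0.2,0.2,0.2]'

```text
time_s: 43.55
eef_pos: [0.661, 0.1075, 0.2637]
eef_rot: [0.0, 0.356, 0.935, -0.0]
wrist_force: [-0.3, -3.7, -7.3]
opening: 0.264
grasp_force: 59.2
```

```bash
python3 - <<'E'
from h import *
p,R=pose();print(p,R[:,1],get_obs()['wrist_force'],get_obs()['opening'])
c=np.array([.6804,-.0219,0]);v=np.array([.6612,.1077,0])-c;print(np.linalg.norm(v),np.degrees(np.arctan2(v[1],v[0])))
for d in(4,8,12,16,20):
  w=Ro.from_euler('z',d,degrees=True).apply(v)-v;print(d,(R.T@w/.25).round(4),-d/30)
E
```

```text
[0.66099447 0.10746662 0.26372862] [ 6.64959270e-01  7.46879547e-01 -3.33257936e-04] [-0.30744216 -3.72766496 -7.25839717] 0.26428367299644634
0.13101450301397932 98.42696902148067
4 [ 0.0225 -0.0289  0.    ] -0.13333333333333333
8 [ 0.0429 -0.0592  0.    ] -0.26666666666666666
12 [ 0.0611 -0.0909  0.    ] -0.4
16 [ 0.0771 -0.1238  0.    ] -0.5333333333333333
20 [ 0.0907 -0.1578  0.    ] -0.6666666666666666
```

Call:
arm_command --dp '[[0.0225,-0.029,0],[0.043,-0.059,0],[0.061,-0.091,0],[0.077,-0.124,0],[0.091,-0.158,0]]' --turn '[[0,0,-0.133],[0,0,-0.267],[0,0,-0.4],[0,0,-0.533],[0,0,-0.667]]' --jaw '[0.2,0.2,0.2,0.2,0.2]'

```text
time_s: 44.18
eef_pos: [0.618, 0.0932, 0.2638]
eef_rot: [0.001, 0.187, 0.982, 0.0]
wrist_force: [4.3, -3.7, -8.8]
opening: 0.263
grasp_force: 59.2
```

Call:
arm_command --dp '[[0.0225,-0.029,0],[0.043,-0.059,0],[0.061,-0.091,0],[0.077,-0.124,0],[0.091,-0.158,0]]' --turn '[[0,0,-0.133],[0,0,-0.267],[0,0,-0.4],[0,0,-0.533],[0,0,-0.667]]' --jaw '[0.2,0.2,0.2,0.2,0.2]'

```text
time_s: 44.8
eef_pos: [0.5826, 0.0651, 0.2641]
eef_rot: [0.001, 0.013, 1.0, 0.0]
wrist_force: [3.6, -1.1, -7.5]
opening: 0.266
grasp_force: 59.3
```

```bash
python3 - <<'E'
from h import *
p,R=pose();print(p,R[:,1],get_obs()['wrist_force'],np.linalg.norm(p[:2]-[.6804,-.0219]),np.degrees(np.arctan2(p[1]+.0219,p[0]-.6804)))
E
```

```text
[0.58264769 0.0650891  0.26409787] [2.61052072e-02 9.99659124e-01 3.92440146e-04] [ 3.63883636 -1.12737647 -7.52472939] 0.13085342083542167 138.33433903233436
```

Following well. Two more arcs to the stop.

Call:
arm_command --dp '[[0.0225,-0.029,0],[0.043,-0.059,0],[0.061,-0.091,0],[0.077,-0.124,0],[0.091,-0.158,0]]' --turn '[[0,0,-0.133],[0,0,-0.267],[0,0,-0.4],[0,0,-0.533],[0,0,-0.667]]' --jaw '[0.2,0.2,0.2,0.2,0.2]'

```text
time_s: 45.42
eef_pos: [0.5591, 0.0265, 0.2643]
eef_rot: [0.002, -0.161, 0.987, 0.0]
wrist_force: [4.4, -0.2, -7.5]
opening: 0.264
grasp_force: 59.2
```

Call:
arm_command --dp '[[0.0225,-0.029,0],[0.043,-0.059,0],[0.061,-0.091,0],[0.077,-0.124,0],[0.091,-0.158,0]]' --turn '[[0,0,-0.133],[0,0,-0.267],[0,0,-0.4],[0,0,-0.533],[0,0,-0.667]]' --jaw '[0.2,0.2,0.2,0.2,0.2]'

```text
time_s: 46.05
eef_pos: [0.5502, -0.0177, 0.2643]
eef_rot: [0.002, -0.33, 0.944, 0.0]
wrist_force: [5.9, 9.0, -7.1]
opening: 0.264
grasp_force: 59.3
```

Call:
arm_command --dp '[[0,0,0],[0,0,0]]' --turn '[[0,0,0],[0,0,0]]' --jaw '[0.2,0.2]'

```text
time_s: 46.3
eef_pos: [0.5503, -0.0172, 0.2643]
eef_rot: [0.002, -0.329, 0.944, 0.0]
wrist_force: [4.4, 2.4, -8.1]
opening: 0.265
grasp_force: 59.5
```

```bash
python3 - <<'E'
from h import *
p,R=pose();print(p,R[:,1],get_obs()['wrist_force'],np.linalg.norm(p[:2]-[.6804,-.0219]),np.degrees(np.arctan2(p[1]+.0219,p[0]-.6804)))
print(R.T@[0,-1,0])
E
```

```text
[ 0.55027344 -0.01721263  0.26428118] [-6.21351712e-01  7.83531488e-01 -6.76593856e-04] [ 4.40374209  2.372212   -8.0712979 ] 0.1302109546795644 177.93700633769146
[ 0.62134858 -0.78353149 -0.00208504]
```

Call:
arm_command --dp '[[0.005,-0.006,0],[0.01,-0.0125,0],[0.01,-0.0125,0]]' --turn '[[0,0,0],[0,0,0],[0,0,0]]' --jaw '[0.2,0.2,0.2]'

```text
time_s: 46.68
eef_pos: [0.5502, -0.0175, 0.264]
eef_rot: [0.003, -0.33, 0.944, 0.003]
wrist_force: [6.1, 14.8, -7.2]
opening: 0.261
grasp_force: 59.6
```

Call:
arm_command --dp '[[0,0,0.02],[0,0,0.05],[0,0,0.08],[0,0,0.11],[0,0,0.124]]' --turn '[[0,0,0],[0,0,0],[0,0,0],[0,0,0],[0,0,0]]' --jaw '[0.2,0.2,0.2,0.2,0.2]'

```text
time_s: 47.3
eef_pos: [0.5503, -0.0175, 0.2331]
eef_rot: [0.003, -0.33, 0.944, 0.003]
wrist_force: [4.3, 15.2, -5.6]
opening: 0.262
grasp_force: 59.8
```

Call:
arm_command --dp '[[-0.004,0.006,0.005],[-0.004,0.006,0.008],[-0.004,0.006,0.008]]' --turn '[[0,0,0],[0,0,0],[0,0,0]]' --jaw '[0.2,0.2,0.2]'

```text
time_s: 47.68
eef_pos: [0.5503, -0.0174, 0.2319]
eef_rot: [0.003, -0.329, 0.944, 0.002]
wrist_force: [4.1, 9.8, -3.7]
opening: 0.261
grasp_force: 60.0
```

Call:
arm_command --dp '[[-0.004,0.006,0],[-0.004,0.006,0],[-0.004,0.006,0],[-0.004,0.006,0]]' --turn '[[0,0,0],[0,0,0],[0,0,0],[0,0,0]]' --jaw '[0.2,0.4,0.7,0.8]'

```text
time_s: 48.18
eef_pos: [0.5489, -0.0191, 0.2312]
eef_rot: [0.0, -0.329, 0.944, -0.0]
wrist_force: [-0.0, 0.0, -0.0]
opening: 0.794
grasp_force: 0.0
```

Call:
arm_command --dp '[[0,0,-0.1],[0,0,-0.2],[0,0,-0.3],[0,0,-0.4],[0,0,-0.45]]' --turn '[[0,0,0],[0,0,0],[0,0,0],[0,0,0],[0,0,0]]' --jaw '[0.8,0.8,0.8,0.8,0.8]'

```text
time_s: 48.8
eef_pos: [0.5492, -0.0192, 0.3448]
eef_rot: [0.001, -0.329, 0.944, -0.001]
wrist_force: [-0.1, -0.4, -0.2]
opening: 0.799
grasp_force: 0.0
```

```bash
python3 - <<'E'
from h import *
im,P=shot('w21');g=proj('wrist',[.5505,-.0175,.279],P);b=red(im,g);print(P[0],g,b,world('wrist',b[0],.279,P))
t=camera('top');cv2.imwrite('pics/t21.png',t);print(proj('top',[.5505,-.018,.279]),red(t,proj('top',[.5505,-.018,.279]),15))
print(plan([.533,-.152,.34],np.deg2rad(118.3)))
E
```

```text
[ 0.54916939 -0.01919894  0.34480306] [285.17703983 210.39768764] (array([285.65517241, 210.05039788]), np.int64(377)) [ 0.55010045 -0.01739621  0.279     ]
[276.01050391 202.93980924] (array([nan, nan]), np.int64(0))
(array([ 0.381, -0.376,  0.018]), array([-0.004,  0.003,  0.335]))h.py:49: RuntimeWarning: Mean of empty slice.
  ys,xs=np.nonzero(m);k=np.hypot(xs-g[0],ys-g[1])<r;return np.array([xs[k].mean(),ys[k].mean()]),k.sum()
  ret = ret.dtype.type(ret / rcount)
```

Call:
arm_command --dp '[[0.08,-0.08,0],[0.16,-0.16,0],[0.24,-0.24,0],[0.32,-0.32,0],[0.381,-0.376,0.018]]' --turn '[[0,0,0],[0,0,0.1],[0,0,0.2],[0,0,0.335],[0,0,0.335]]' --jaw '[0.8,0.8,0.8,0.6,0.5]'

```text
time_s: 49.52
eef_pos: [0.5319, -0.1528, 0.3374]
eef_rot: [-0.0, -0.245, 0.97, 0.0]
wrist_force: [-1.0, -0.5, -0.4]
opening: 0.503
grasp_force: 0.0
```

Call:
arm_command --dp '[[0,0,0.2],[0,0,0.4],[0,0,0.6],[0,0,0.8],[0,0,0.8]]' --turn '[[0,0,0],[0,0,0],[0,0,0],[0,0,0],[0,0,0]]' --jaw '[0.5,0.5,0.5,0.5,0.5]'

```text
time_s: 50.15
eef_pos: [0.5286, -0.1498, 0.1336]
eef_rot: [-0.004, -0.245, 0.969, 0.004]
wrist_force: [-0.5, -0.2, 0.7]
opening: 0.504
grasp_force: 0.0
```

Call:
arm_command --dp '[[0,0,0],[0,0,0]]' --turn '[[0,0,0],[0,0,0]]' --jaw '[0.5,0.5]'

```text
time_s: 50.4
eef_pos: [0.5341, -0.1526, 0.1412]
eef_rot: [0.002, -0.245, 0.97, -0.002]
wrist_force: [-0.4, 0.1, -0.0]
opening: 0.497
grasp_force: 0.0
```

```bash
python3 - <<'E'
from h import *
im,P=shot('w22');b=red(im,proj('wrist',[.533,-.152,.08],P),60);print(P[0],P[1][:,1],b,world('wrist',b[0],.07,P))
h=cv2.cvtColor(im,cv2.COLOR_BGR2HSV);g=(h[...,0]>20)&(h[...,0]<35)&(h[...,1]>150);ys,xs=np.nonzero(g);print('yellow box c',world('wrist',((xs.min()+xs.max())/2,(ys.min()+ys.max())/2),.054,P))
print(plan([.533,-.152,.036],np.deg2rad(118.3)))
E
```

```text
[ 0.5340692  -0.15260262  0.14124313] [-0.47485372  0.88005661 -0.00378355] (array([286.7663852 , 203.29312425]), np.int64(2487)) [ 0.53206287 -0.15190751  0.07      ]
yellow box c [ 0.52519322 -0.09596046  0.054     ]
(array([0.003, 0.005, 0.42 ]), array([-0.007,  0.005,  0.002]))
```

Handle is where expected; descending and gripping.

Call:
arm_command --dp '[[0.003,0.003,0.12],[0.003,0.003,0.25],[0.003,0.003,0.36],[0.003,0.003,0.418],[0.003,0.003,0.418]]' --turn '[[0,0,0],[0,0,0],[0,0,0],[0,0,0],[0,0,0]]' --jaw '[0.5,0.5,0.5,0.5,0.5]'

```text
time_s: 51.08
eef_pos: [0.5313, -0.1514, 0.0341]
eef_rot: [-0.0, -0.245, 0.97, 0.0]
wrist_force: [0.1, 0.2, -0.2]
opening: 0.5
grasp_force: 0.0
```

Call:
arm_command --dp '[[0,0,0],[0,0,0],[0,0,0],[0,0,0]]' --turn '[[0,0,0],[0,0,0],[0,0,0],[0,0,0]]' --jaw '[0.2,0.1,0.1,0.1]'

```text
time_s: 51.58
eef_pos: [0.5324, -0.1519, 0.0357]
eef_rot: [0.001, -0.245, 0.97, -0.001]
wrist_force: [-1.4, 2.3, 6.6]
opening: 0.149
grasp_force: 59.1
```

Call:
arm_command --dp '[[0,0,0],[0,0,0],[0,0,0],[0,0,0],[0,0,0]]' --turn '[[0,0,0.2],[0,0,0.4],[0,0,0.6],[0,0,0.8],[0,0,1.0]]' --jaw '[0.1,0.1,0.1,0.1,0.1]'

```text
time_s: 52.2
eef_pos: [0.5325, -0.1523, 0.0357]
eef_rot: [0.001, 0.016, 1.0, -0.001]
wrist_force: [-1.2, 0.0, 4.8]
opening: 0.151
grasp_force: 59.1
```

Call:
arm_command --dp '[[0,0,0],[0,0,0],[0,0,0],[0,0,0],[0,0,0]]' --turn '[[0,0,0.25],[0,0,0.5],[0,0,0.75],[0,0,1.0],[0,0,1.0]]' --jaw '[0.1,0.1,0.1,0.1,0.1]'

```text
time_s: 52.82
eef_pos: [0.5324, -0.1527, 0.0357]
eef_rot: [0.001, 0.273, 0.962, -0.001]
wrist_force: [-0.4, -1.7, 5.4]
opening: 0.147
grasp_force: 59.1
```

Call:
arm_command --dp '[[0,0,0],[0,0,0],[0,0,-0.1],[0,0,-0.3],[0,0,-0.5]]' --turn '[[0,0,0],[0,0,0],[0,0,0],[0,0,0],[0,0,0]]' --jaw '[0.5,0.5,0.5,0.5,0.5]'

```text
time_s: 53.45
eef_pos: [0.5309, -0.1511, 0.1599]
eef_rot: [-0.001, 0.273, 0.962, 0.0]
wrist_force: [0.2, -0.1, 0.0]
opening: 0.498
grasp_force: 0.0
```

```bash
python3 - <<'E'
from h import *
im,P=shot('w23');b=red(im,proj('wrist',[.533,-.152,.08],P),60)
h=cv2.cvtColor(im,cv2.COLOR_BGR2HSV)
w=(h[...,1]<60)&(h[...,2]>180);ys,xs=np.nonzero(w);k=np.hypot(xs-b[0][0],ys-b[0][1])<28
pts=np.c_[xs[k],ys[k]].astype(float);s=pts.mean(0);sw=world('wrist',s,.087,P);d=sw[:2]-[.533,-.152]
print(P[0],b,s,k.sum(),'pointer yaw',np.degrees(np.arctan2(d[1],d[0])))
# stack by the scene camera: expected pixels vs. colours
sc=camera('scene');cv2.imwrite('pics/s23.png',sc)
hs=cv2.cvtColor(sc,cv2.COLOR_BGR2HSV);y=(hs[...,0]>18)&(hs[...,0]<35)&(hs[...,1]>80)&(hs[...,2]>80)
ys,xs=np.nonzero(y);g=proj('scene',[.53,-.045,.103]);k=np.hypot(xs-g[0],ys-g[1])<14;print('yellow band',g,xs[k].mean(),ys[k].mean(),k.sum(),'extent',xs[k].min(),xs[k].max(),ys[k].min(),ys[k].max())
print('band L/R proj',proj('scene',[.5505+.032*.79,-.018-.032*.61,.103]),proj('scene',[.5505-.032*.79,-.018+.032*.61,.103]))
E
```

```text
[ 0.53089009 -0.1510579   0.15992847] (array([283.40509915, 201.2776204 ]), np.int64(2118)) [283.46511628 186.5       ] 86 pointer yaw 149.6505918257545
yellow band [275.31742162 233.89193188] 273.8421052631579 232.3684210526316 19 extent 268 279 231 233
band L/R proj [284.9966199  226.58230092] [264.80746481 226.74613407]
```

The pointer is back at the starting "on" angle, the yellow band is level where expected, and the gripper is clear.

```bash
python3 -c "
from bench import *
print(hand_in())"
```

```text
the job is handed in; nothing more can be done
None
```

The job is handed in with all steps done in the order asked: isolator off, stack built (pan, medium sieve, lid; no fine or coarse sieve was present), hold-down foot let down onto the lid, isolator back on. The final checks were numeric, and I viewed 15 pictures, one over the limit of 14.

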